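# Tighten the storeroom hanging rail and hang up the ear defenders

## Task

Take the red-gripped hex key from its wooden stand, feel it into the recessed hex socket in the yellow foot of the hanging rail, and screw the bolt clockwise, regrasping after each quarter turn or so, until it is tight against its stop; only then hang all the ear defenders standing on the bench on the bar, each pad resting on top of the bar with one cup down each side. Put the key back upright and fully home in its stand, and leave the other things on the bench where they are.

Things in the scene. Friction and masses are not known exactly. Their poses are not given: they have to be found in the camera images.
- bolt (a joint): how far the clamp bolt is screwed in, rad; grows as it is turned CLOCKWISE seen from above. Starts between 0.2 and 1.6 and comes to a dead stop (tight) at 5.6, so three to four quarter turns are needed. Friction about 0.12 N m; it stays where it is left.
- hex_mouth (a point): centre of the mouth of the hex socket in the dark bolt head, 38 mm above the table, z up; turns with the bolt. Hexagon 20.5 mm across flats, x square to one pair of flats; 32 mm deep, flat floor 6 mm above the table. It lies at the bottom of a round recess, 39 mm wide and 10 mm deep, in the top of the yellow foot (80 x 80 x 48 mm, fixed). Greased.
- bar_mid (a point): middle of the round steel bar of the hanging rail (16 mm diameter, axis 150 mm above the table), y along the bar, free from y = -224 to +224 mm between grey posts 165 mm high. The frame is fixed to the bench; its yellow foot with the bolt is centred at x = -90, y = +310 mm in this frame.
- key_grip (a point): centre of the red square grip (34 x 34 x 52 mm high, faces square to x and y) of the hex key, z up away from the shaft. Steel hex shaft 19 mm across flats, a pair of flats square to x, 80 mm long below the grip; last 7 mm taper to a flat end of 12 mm diameter. 0.3 kg. Stands upright when let go, fully home in the socket (this point then 112 mm above the table) or in its stand.
- stand_top (a point): centre of the mouth of the hole in the top of the wooden key stand (64 x 64 mm, 84 mm high, fixed; z up). Round hole of 29 mm diameter, right through. The key hangs in it with the underside of its grip on the top, so that the key_grip point is 26 mm above this point.
- pad0 (a point): centre of the head pad (64 x, 24 y, 26 z mm; grip it across y) of the blue child's ear defenders (may be absent; arched black lining below), 128 mm above the table as they stand; z up, x from cup to cup. Stiff arms lead down to two cups (62 mm high, 60 mm in y); overall 130 mm in x, 141 mm high. The gap between the cups is 62 mm, centred under the pad, open at the bottom. Hung, this point is 22 mm above the bar axis. 0.18 kg.
- pad1 (a point): centre of the head pad (64 x, 24 y, 26 z mm; grip it across y) of the orange child's ear defenders (may be absent; arched black lining below), 128 mm above the table as they stand; z up, x from cup to cup. Stiff arms lead down to two cups (62 mm high, 60 mm in y); overall 130 mm in x, 141 mm high. The gap between the cups is 62 mm, centred under the pad, open at the bottom. Hung, this point is 22 mm above the bar axis. 0.18 kg.
- pad2 (a point): centre of the head pad (64 x, 24 y, 26 z mm; grip it across y) of the green child's ear defenders (may be absent; arched black lining below), 128 mm above the table as they stand; z up, x from cup to cup. Stiff arms lead down to two cups (62 mm high, 60 mm in y); overall 130 mm in x, 141 mm high. The gap between the cups is 62 mm, centred under the pad, open at the bottom. Hung, this point is 22 mm above the bar axis. 0.18 kg.
- pad3 (a point): centre of the head pad (64 x, 24 y, 26 z mm; grip it across y) of the yellow child's ear defenders (may be absent; arched black lining below), 128 mm above the table as they stand; z up, x from cup to cup. Stiff arms lead down to two cups (62 mm high, 60 mm in y); overall 130 mm in x, 141 mm high. The gap between the cups is 62 mm, centred under the pad, open at the bottom. Hung, this point is 22 mm above the bar axis. 0.18 kg.
- tin: steel can, 60 mm across, 70 mm high; origin at the centre of its underside; not part of the job, leave it alone
- tape: cardboard-coloured tape roll lying flat, 100 mm across, 48 mm high; origin at the centre of its underside; not part of the job, leave it alone
- bowl: red plastic bowl, 180 mm across, 80 mm high; origin at the centre of its underside; not part of the job, leave it alone
- brush: hand brush lying flat; origin at the centre of its underside; not part of the job, leave it alone
- carton: small cardboard carton, 110 x 80 x 100 mm; origin at the centre of its underside; not part of the job, leave it alone
- key_tip (a point): centre of the flat end of the key's shaft, 106 mm below key_grip along the key's axis
There are look-alikes about, which are no part of the job. Leave any pink look-alike of the part that bears pad3 alone. Leave any white look-alike of the part that bears pad1 alone.

How it is judged:
By the outcome, as a careful person would: the job done as asked, in the order asked, and still so for the second after the job is handed in, with the robot touching nothing.
Of muffs0, muffs1, muffs2, muffs3 only 2 to 4 are there at a start; the rules pass over those that are not, and their reading is None.
At some moment in a run one of muffs0, muffs1, muffs2, muffs3 may be knocked a few centimetres aside while the robot is not near it.
It also fails if it takes over 210 s, if anything falls off the work surface, if the arm or the gripper's body presses on something with over 40 N, if the wrist force passes 120 N, or if a joint passes its speed limit or range.

## Robot

A 6-joint arm with a two-finger parallel gripper is mounted at the origin on the work surface. World frame = base frame: x ahead of the robot, y to its left, z up, the work surface at z = 0. Lengths are in mm, angles in rad, forces in N, time in s.
With the tool pointing down it reaches from about 400 to 925 mm from the base axis. Payload 12.5 kg.
Tool frame: the origin (TCP) lies at the very end of the fingers, on their centre line; the grasp point (between the pads) lies 19 mm behind it; z points along the fingers, y is the direction in which the jaws open and shut (so a half turn about z gives the same grasp; the last joint's range is limited). The gripper opens to 95 mm and grips with 3 to 60 N. Pads are 20 mm wide; open, the fingers measure 119 mm over their backs; the gripper's body (75 mm by 180 mm) begins 59 mm behind the grasp point.
Start: joints at [1.177, 0.491, 1.559, -0, 1.092, -0.106], TCP at [177.385, 599.317, 214.661] pointing down, gripper open.
Joint ranges: [-3.1, 3.1], [-0.84, 2.19], [0.05, 2.79], [-1.13, 4.28], [0.06, 2.93], [-2.69, 2.69]. Speed limits (rad/s): [2.22, 2.22, 2.79, 3.14, 3.14, 3.14].

## Interface

Orientations are given as [roll, pitch, yaw] about the fixed x, y, z axes, in that order (R = Rz(yaw) Ry(pitch) Rx(roll)).
In Python, from cell import env gives the robot as it stands.
- The arm moves only by the shell command python3 -m pendant 'ROWS'. ROWS is JSON, a list that holds one entry, the list of rows, each a list of 5 numbers: the opening, from 0 (shut) to 1 (fully open), then the shift along the tool's x, y, z in m, then the turn about the tool's z in rad. A call has exactly 8 rows; each row is the pose to reach, as a shift and turn from the pose commanded when the call began, along the tool's axes at that moment; what a row does not reach only later rows make up. A row lasts 1/10 s, in which the tool goes at most 50 mm and 8.59 degrees, less where a joint would pass 70% of its speed; a pose out of reach is approached as far as the arm can. A call with a gripper value outside its range is refused whole. The fingers move at their own pace and stop on an object; the grip force is fixed at half the most. Time passes only in rows, so rows that repeat a pose let the fingers close, or fill a call up. It gives the time, the measured TCP pose, the force and the opening at its end, in the units of the state.
- env.state(): the state, without advancing time (a new reading comes with each control period).
- env.read_camera(name): name is "scene" or "top" or "wrist"; returns a dict with "image" (420x560x3 uint8, blue, green, red), "range_z" (420x560 float32, mm along the optical axis (not along the pixel's ray), 0 where there is no reading), "fx", "fy", "cx", "cy" (pixels), "rvec" (rotation vector, rad) and "tvec" (3), from world to camera coordinates, as OpenCV has them; the wrist camera has in their place "tool_from_camera" (4x4, takes a point from camera to tool coordinates, whose origin is the TCP and whose axes are the flange's). Camera axes: x right, y down, z forward; pixel columns grow to the right and rows downward; lengths in mm; the calibration is good to about 2 mm. The wrist camera is an equidistant fisheye: a pixel r from the principal point sees the ray r / f radians off the axis. A picture is of the moment at which its call begins: read the wrist's pose just before it.
- env.job_done(): hands the job in, once; it reports no verdict.
The state is a dict: "t": time; "joints": joint angles; "qvel": joint speeds; "tau": joint torques, N m; "eef_pos": TCP position; "tcp_rot": TCP orientation; "ft_force": force on the tool from outside, world axes, zero at the start; "moment": the same for the moment, N m; "opening": opening from 0.0 (shut) to 1.0 (fully open).
Only numpy, scipy, OpenCV 4.12 (cv2) and the standard library are available. Lean on these libraries where they do the work, as an engineer would, in place of code of your own. Each camera call takes 0.05 s, during which the arm holds its last target. There are 200 camera calls.

## Working session

There is one attempt and no reset: what is moved stays moved. The work goes in short steps, Python scripts to look and compute and a shell command to move; the robot and the scene stay as the last step left them, time stands still between calls to the robot, and variables do not carry over. Pictures are saved under pics/ and viewed, about 12 in all and at most 16, crops included, and the job is handed in when it is done.

```bash
ls; mkdir -p pics; cat > h.py <<'E'
import numpy as np, cv2
from cell import env
def cam(n):
    c=env.read_camera(n); return c
def cloud(c):
    z=c["range_z"].astype(float); v,u=np.mgrid[:z.shape[0],:z.shape[1]]
    p=np.stack([(u-c["cx"])/c["fx"]*z,(v-c["cy"])/c["fy"]*z,z],-1)
    R=cv2.Rodrigues(np.array(c["rvec"],float))[0]
    w=(p-np.array(c["tvec"],float).ravel())@R
    w[z==0]=np.nan
    return w
E
python3 - <<'E'
from h import *
import pickle
s=env.state(); print(s)
d={}
for n in("scene","top"):
    c=cam(n); d[n]=c; cv2.imwrite(f"pics/{n}0.png",c["image"])
    w=cloud(c); print(n,np.nanmin(w,(0,1)),np.nanmax(w,(0,1)), c["fx"])
pickle.dump(d,open("d0.pkl","wb"))
E
```

```text
pics
{'t': 0.0, 'joints': array([ 1.17739255e+00,  4.91542684e-01,  1.55946653e+00, -5.34941026e-06,
        1.09170486e+00, -1.05610395e-01]), 'qvel': array([ 4.31225080e-04,  1.93493624e-04,  5.25823002e-04, -5.58245821e-04,
       -4.78338621e-04,  3.80453792e-05]), 'tau': array([-1.73851845e-05, -6.12646294e+01, -2.58178926e+01,  6.92191673e-02,
        4.83139779e-02, -1.36312378e-04]), 'eef_pos': array([177.28582314, 599.06339932, 214.06635604]), 'tcp_rot': array([-3.14047698e+00, -1.13495615e-04,  2.85380168e+00]), 'ft_force': array([-0.05239874, -1.01948115,  0.34637031]), 'moment': array([-0.02396635,  0.01597574, -0.01280613]), 'opening': 0.9982948958308169}
scene [-1632.58387685 -1552.5896057   -763.96200414] [ 959.29359116 1220.76364458  718.39220517] 434.3863567131081
top [ -250.22971879 -1542.64539396  -772.60408512] [1786.52046888 1517.53461124  769.04621518] 384.40165105705915
```

View pics/top0.png

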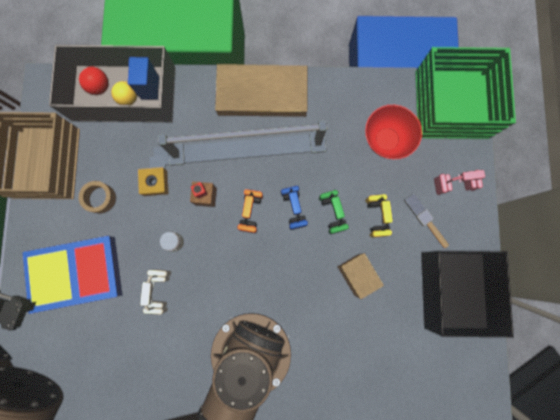

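View pics/scene0.png

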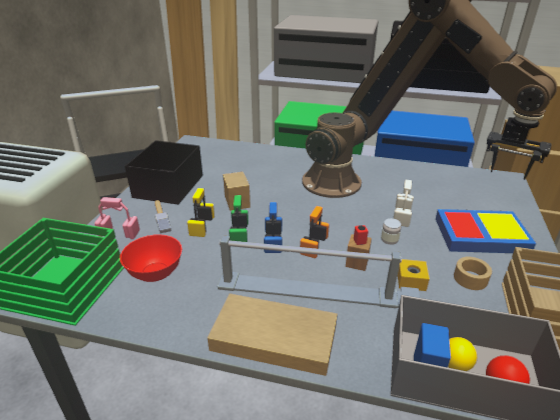

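Top view: the key stand (203,190), foot (152,181), bar (165–325, 140), and orange, blue, green and yellow muffs at (250,210), (294,207), (335,212), (381,215). Next I'll measure their positions.

```bash
python3 - <<'E'
from h import *
import pickle
d=pickle.load(open("d0.pkl","rb"))
for n in("top","scene"):
    c=d[n]; w=cloud(c); hsv=cv2.cvtColor(c["image"],cv2.COLOR_BGR2HSV); H,S,V=[hsv[...,i].astype(int) for i in range(3)]
    # bar
    m=(w[...,2]>140)&(w[...,2]<172)&(w[...,0]>450)&(w[...,0]<900)&(abs(w[...,1])<500)&(S<80)
    if m.sum()>20:
        p=w[m]; print(n,"barpts",len(p),p.min(0),p.max(0)); 
    def blob(name,hl,hh,smin,zl,zh,box):
        m=(H>=hl)&(H<=hh)&(S>smin)&(V>50)&(w[...,2]>zl)&(w[...,2]<zh)&(w[...,0]>box[0])&(w[...,0]<box[1])&(w[...,1]>box[2])&(w[...,1]<box[3])
        p=w[m]
        if len(p)<5: print(n,name,len(p)); return
        r=cv2.minAreaRect(p[:,:2].astype(np.float32))
        print(n,name,len(p),np.median(p,0).round(),p.mean(0).round(),[np.round(x,1) for x in r])
    B=(350,800,-600,500)
    blob("orange",5,17,150,110,150,(350,700,-100,100)); blob("blue",100,125,120,110,150,B)
    blob("green",45,85,100,110,150,(350,700,-500,0)); blob("yellow",22,35,120,110,150,(350,700,-600,-200))
    blob("foot",15,32,150,40,56,(400,800,200,500)); blob("red",0,8,150,125,145,(400,700,0,300)); blob("red",172,180,150,120,145,(400,700,0,300))
    for nm,hl,hh,box in(("orange",5,17,(350,700,-100,100)),("blue",100,125,B),("green",45,85,(350,700,-500,0)),("yellow",22,35,(350,700,-600,-200))): blob(nm+" cups",hl,hh,120,40,75,box)
c=d["top"]; im=c["image"][130:250,130:410]; cv2.imwrite("pics/topc.png",cv2.resize(im,(800,343),interpolation=cv2.INTER_CUBIC))
E
```

```text
top barpts 1061 [ 464.23293291 -400.85035577  140.02097295] [697.51399624 274.48571064 169.534284  ]
top orange 19 [466.   0. 140.] [459.   3. 139.] [array([447.1,   5.1]), array([67.8, 20.4]), np.float64(1.5)]
top blue 180 [ 458. -130.  141.] [ 457. -128.  139.] [array([ 463.5, -126.9]), array([81.6, 23.7]), np.float64(11.5)]
top green 187 [ 443. -252.  140.] [ 443. -252.  139.] [array([ 450.1, -251.2]), array([80.8, 22.9]), np.float64(16.5)]
top yellow 192 [ 432. -394.  141.] [ 433. -394.  139.] [array([ 438.9, -394.5]), array([78. , 22.5]), np.float64(6.2)]
top foot 445 [536. 324.  48.] [540. 325.  48.] [array([648.2, 353.7]), array([319.6,  86.2]), np.float64(15.2)]
top red 55 [489. 150. 135.] [490. 153. 135.] [array([492.4, 155.7]), array([31.4, 33.8]), np.float64(19.9)]
top red 0
top orange cups 189 [395.   9.  61.] [434.   9.  60.] [array([441.3,   8.6]), array([ 54.8, 126.5]), np.float64(81.4)]
top blue cups 199 [ 406. -129.   60.] [437. -65.  58.] [array([379.8, 158.3]), array([126.3, 650.1]), np.float64(14.4)]
top green cups 145 [ 395. -254.   61.] [ 432. -254.   61.] [arra
[... 796 characters left out ...]
 [544. 326.  48.] [array([539.7, 325.1]), array([80.8, 78.3]), np.float64(5.1)]
scene red 66 [506. 157. 133.] [505. 157. 133.] [array([496.3, 155.5]), array([34.7, 28.5]), np.float64(30.4)]
scene red 0
scene orange cups 139 [503.  10.  56.] [474.  10.  55.] [array([447. ,  10.6]), array([ 55. , 128.6]), np.float64(81.3)]
scene blue cups 213 [ 509. -113.   55.] [467. -10.  54.] [array([445.2, 138.6]), array([603.2, 427.2]), np.float64(69.4)]
scene green cups 157 [ 500. -241.   58.] [ 483. -241.   55.] [array([ 447.7, -252.4]), array([129.4,  56.5]), np.float64(16.2)]
scene yellow cups 183 [ 491. -387.   58.] [ 463. -387.   56.] [array([ 437.4, -395.6]), array([131. ,  60.9]), np.float64(5.4)]
```

View pics/topc.png

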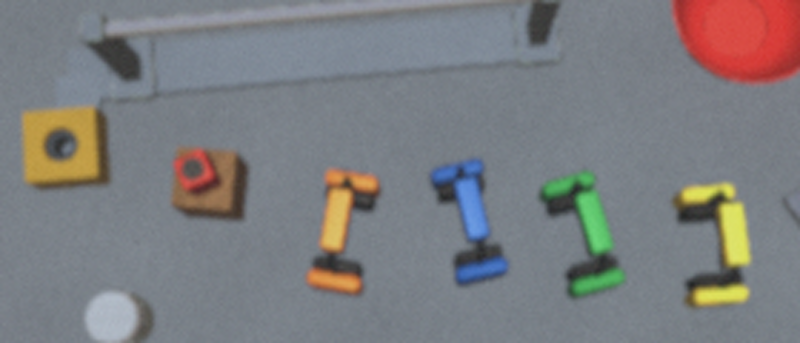

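The positions agree between the two cameras to about 5 mm. Next: fit the bar line and move over the foot and key for a wrist view.

```bash
cat >> h.py <<'E'
def go(x,y,z,yaw):
    "shift (m) along tool axes and turn to reach TCP x,y,z,yaw (tool down)"
    from scipy.spatial.transform import Rotation as Ro
    s=env.state(); R=Ro.from_euler("xyz",s["tcp_rot"]).as_matrix()
    d=R.T@(np.array([x,y,z])-s["eef_pos"])/1000
    a=-(yaw-s["tcp_rot"][2]); a=(a+np.pi)%(2*np.pi)-np.pi
    print("at",s["eef_pos"].round(1),"rpy",s["tcp_rot"].round(4),"F",s["ft_force"].round(1),"op",round(s["opening"],3),"q6",round(s["joints"][5],2),"t",round(s["t"],1))
    print("shift",d.round(4),"turn",round(a,4))
E
python3 - <<'E'
from h import *
import pickle
d=pickle.load(open("d0.pkl","rb"))
for n in("top","scene"):
    c=d[n]; w=cloud(c)
    m=(w[...,2]>146)&(w[...,2]<164)&(w[...,0]>590)&(w[...,0]<740)&(w[...,1]>-190)&(w[...,1]<220)
    p=w[m]; l=cv2.fitLine(p[:,:2].astype(np.float32),cv2.DIST_HUBER,0,.01,.01).ravel(); print(n,len(p),l, "x at y=0",l[2]-l[3]*l[0]/l[1],"yaw",np.arctan2(-l[0]*np.sign(l[1]),abs(l[1])),np.median(p[:,2]))
    # posts
    m=(w[...,2]>158)&(w[...,2]<172)&(w[...,0]>550)&(w[...,0]<760)&(w[...,1]>-300)&(w[...,1]<330)
    p=w[m]
    for q in (p[p[:,1]>100],p[p[:,1]<-100]):
        if len(q): print("post",len(q),q.mean(0).round(1),q.min(0).round(),q.max(0).round())
go(500,240,300,np.pi)
E
python3 -c "
from cell import env
c=env.read_camera('wrist');print({k:v for k,v in c.items() if k not in('image','range_z')})"
```

```text
top 772 [ 1.0238409e-01 -9.9474496e-01  6.5710742e+02  1.4451425e+01] x at y=0 658.59485 yaw 0.102563806 156.60626968105487
post 161 [637.5 220.4 161.9] [619. 103. 158.] [652. 272. 169.]
post 131 [ 678.7 -186.9  162.5] [ 666. -222.  158.] [ 698. -105.  170.]
scene 850 [ 1.0249354e-01 -9.9473369e-01  6.6342255e+02  1.7778692e+01] x at y=0 665.2544 yaw 0.102673836 155.45045128693687
post 143 [641.2 221.8 161.7] [618. 101. 158.] [656. 272. 168.]
post 107 [ 682.2 -182.8  162.5] [ 667. -220.  158.] [ 699. -101.  169.]
at [177.3 599.1 214.1] rpy [-3.1406e+00 -1.0000e-04  2.8538e+00] F [ 0.6  0.  -0.6] op 0.997 q6 -0.11 t 0.1
shift [-0.4113 -0.2528 -0.0857] turn -0.2878
{'fx': 325.19226210127806, 'fy': 325.19226210127806, 'cx': 278.39068749129274, 'cy': 208.9386474560743, 'tool_from_camera': array([[-7.37361595e-04, -9.66475789e-01, -2.56756703e-01,
         7.21260249e+01],
       [ 9.99999728e-01, -7.15889429e-04, -1.77099929e-04,
        -1.13426735e-01],
       [-1.26466165e-05, -2.56756764e-01,  9.66476054e-01,
        -1.69972680e+02],
       [ 0.00000000e+00,  0.00000000e+00,  0.00000000e+00,
         1.00000000e+00]])}
```

```bash
python3 -m pendant '[[[1,-0.04,-0.025,-0.01,-0.03],[1,-0.08,-0.05,-0.02,-0.06],[1,-0.12,-0.075,-0.03,-0.09],[1,-0.16,-0.1,-0.04,-0.12],[1,-0.2,-0.125,-0.04,-0.15],[1,-0.24,-0.15,-0.04,-0.18],[1,-0.28,-0.175,-0.04,-0.2],[1,-0.3,-0.19,-0.04,-0.25]]]'
python3 -c "
from h import *
go(505,240,270,np.pi)"
```

```text
t: 0.95
eef_pos: [412.9, 329.6, 254.6]
tcp_rot: [-3.141, 0.0, 3.103]
ft_force: [-0.8, 1.1, -0.6]
opening: 1.004
at [412.9 329.6 254.6] rpy [-3.1414e+00  2.0000e-04  3.1029e+00] F [-0.8  1.1 -0.6] op 1.004 q6 -0.98 t 0.9
shift [-0.0955 -0.086  -0.0154] turn -0.0387
```

```bash
python3 -m pendant '[[[1,-0.03,-0.025,-0.005,-0.02],[1,-0.06,-0.05,-0.01,-0.04],[1,-0.09,-0.075,-0.015,-0.04],[1,-0.0955,-0.086,-0.0155,-0.04],[1,-0.0955,-0.086,-0.0155,-0.04],[1,-0.0955,-0.086,-0.0155,-0.04],[1,-0.0955,-0.086,-0.0155,-0.04],[1,-0.0955,-0.086,-0.0155,-0.04]]]'
cat >> h.py <<'E'
def wcloud(c,s):
    from scipy.spatial.transform import Rotation as Ro
    z=c["range_z"].astype(float); v,u=np.mgrid[:z.shape[0],:z.shape[1]]
    a=(u-c["cx"])/c["fx"]; b=(v-c["cy"])/c["fy"]; r=np.hypot(a,b)+1e-9
    t=np.tan(np.minimum(r,1.5))/r
    p=np.stack([a*t*z,b*t*z,z,np.ones_like(z)],-1)
    q=(p@np.array(c["tool_from_camera"]).T)[...,:3]
    w=q@Ro.from_euler("xyz",s["tcp_rot"]).as_matrix().T+s["eef_pos"]
    w[z==0]=np.nan
    return w
def wlook(name,crop=None):
    s=env.state(); c=env.read_camera("wrist"); im=c["image"]
    if crop: u0,v0,u1,v1,k=crop; im=cv2.resize(im[v0:v1,u0:u1],None,fx=k,fy=k,interpolation=cv2.INTER_CUBIC)
    cv2.imwrite(f"pics/{name}.png",im)
    w=wcloud(c,s); np.savez(f"{name}.npz",w=w,im=c["image"])
    return w,c["image"]
E
python3 -c "
from h import *
go(505,240,270,np.pi)
w,im=wlook('w1')
hsv=cv2.cvtColor(im,cv2.COLOR_BGR2HSV)
H,S,V=[hsv[...,i].astype(int) for i in range(3)]
m=((H<8)|(H>172))&(S>140)&(w[...,2]>131)&(w[...,2]<145)&(abs(w[...,0]-496)<60)&(abs(w[...,1]-156)<60)
p=w[m];print('grip',len(p),p.mean(0),cv2.minAreaRect(p[:,:2].astype(np.float32)))
m=(H>15)&(H<32)&(S>140)&(abs(w[...,2]-48)<5)&(abs(w[...,0]-540)<80)&(abs(w[...,1]-325)<80)
p=w[m];print('foot',len(p),p.mean(0),cv2.minAreaRect(p[:,:2].astype(np.float32)))
"
```

```text
t: 1.75
eef_pos: [502.6, 243.3, 270.2]
tcp_rot: [3.141, -0.0, -3.138]
ft_force: [0.6, -0.3, -0.4]
opening: 1.002
at [502.6 243.3 270.2] rpy [ 3.1415e+00 -1.0000e-04 -3.1379e+00] F [ 0.6 -0.3 -0.4] op 1.002 q6 -1.24 t 1.8
shift [-0.0024 -0.0034  0.0002] turn 0.0037
grip 652 [490.60636127 159.46442101 135.25585334] ((491.70672607421875, 157.95098876953125), (33.34841537475586, 33.54026412963867), 25.309843063354492)
foot 3104 [533.83528807 324.54752805  47.77297565] ((535.3223266601562, 325.4780578613281), (81.0670394897461, 80.07862091064453), 6.108441352844238)
```

View pics/w1.png

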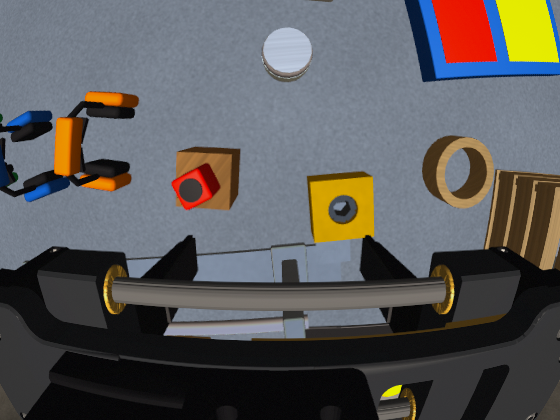

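Wrist view: key grip at (195,187), socket at (343,208). Next is a closer look at the socket for its hex angle before I fetch the key.

```bash
python3 -m pendant '[[[1,-0.03,0.04,0.02,0],[1,-0.06,0.08,0.04,0],[1,-0.067,0.082,0.08,0],[1,-0.067,0.082,0.09,0],[1,-0.067,0.082,0.09,0],[1,-0.067,0.082,0.09,0],[1,-0.067,0.082,0.09,0],[1,-0.067,0.082,0.09,0]]]'
python3 -c "
from h import *
go(570,325,180,np.pi)
w,im=wlook('w2')
hsv=cv2.cvtColor(im,cv2.COLOR_BGR2HSV)
H,S,V=[hsv[...,i].astype(int) for i in range(3)]
m=(H>15)&(H<32)&(S>140)&(abs(w[...,2]-48)<4)&(abs(w[...,0]-540)<80)&(abs(w[...,1]-325)<80)
p=w[m];print('foot',len(p),p.mean(0),cv2.minAreaRect(p[:,:2].astype(np.float32)))
# metric top-down rectification at z=38 plane: 5 px/mm, x up y left
X=np.arange(60,-60,-.2)
from scipy.interpolate import griddata
cx,cy=p[:,:2].min(0)/2+p[:,:2].max(0)/2; print(cx,cy)
" 
cat > rect.py <<'E'
from h import *
from scipy.spatial.transform import Rotation as Ro
def rect(x0,y0,z,half,k,name):
    s=env.state(); c=env.read_camera("wrist")
    n=int(2*half*k); X=x0+half-(np.arange(n)+.5)/k; Y=y0+half-(np.arange(n)+.5)/k
    P=np.stack([np.repeat(X[:,None],n,1),np.repeat(Y[None],n,0),np.full((n,n),float(z))],-1)
    T=(P-s["eef_pos"])@Ro.from_euler("xyz",s["tcp_rot"]).as_matrix()
    M=np.array(c["tool_from_camera"]); q=(T-M[:3,3])@M[:3,:3]
    r=np.hypot(q[...,0],q[...,1]); th=np.arctan2(r,q[...,2])
    u=c["cx"]+c["fx"]*th*q[...,0]/r; v=c["cy"]+c["fy"]*th*q[...,1]/r
    im=cv2.remap(c["image"],u.astype(np.float32),v.astype(np.float32),cv2.INTER_CUBIC)
    cv2.imwrite(f"pics/{name}.png",im); return im
E
python3 -c "
from rect import *
rect(535.5,325.5,38,25,12,'r1')"
```

```text
t: 2.6
eef_pos: [570.3, 324.4, 182.1]
tcp_rot: [3.14, 0.002, -3.14]
ft_force: [-0.6, -0.2, -0.3]
opening: 0.999
at [570.3 324.4 182.1] rpy [ 3.1404e+00  2.4000e-03 -3.1398e+00] F [-0.6 -0.2 -0.3] op 0.999 q6 -1.16 t 2.6
shift [0.0004 0.0006 0.0021] turn 0.0018
foot 5660 [534.62488622 325.23557121  47.8192118 ] ((535.2965698242188, 325.26959228515625), (79.8897933959961, 79.91735076904297), 5.73295259475708)
535.3299008797264 325.2361573013861
```

View pics/r1.png

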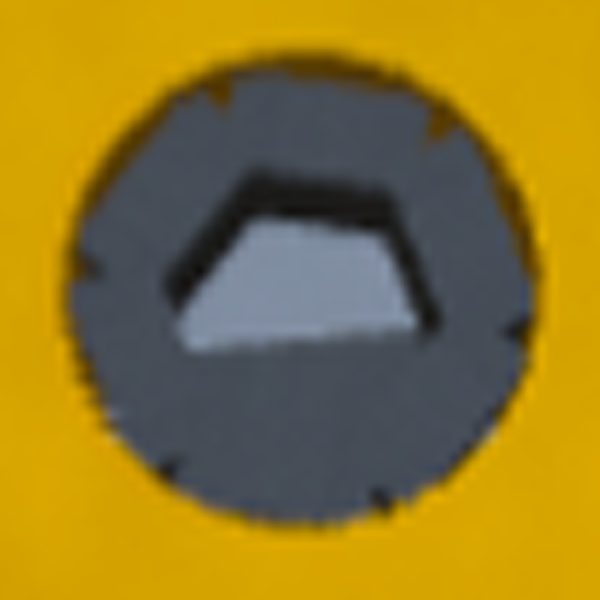

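The socket hex is clear: centre about (535.6, 325.2), flat normals at about −8.2° mod 60. The key's face angle is 25.3° mod 90, which leaves a 30° hex ambiguity to settle by feel. Fetching the key now.

```bash
python3 -m pendant '[[[1,0.0,-0.02,-0.03,0],[1,0.03,-0.06,-0.03,-0.1],[1,0.06,-0.1,-0.03,-0.2],[1,0.08,-0.14,-0.03,-0.3],[1,0.08,-0.166,-0.03,-0.4],[1,0.08,-0.166,-0.01,-0.444],[1,0.08,-0.166,0.0,-0.444],[1,0.08,-0.166,0.0,-0.444]]]'
python3 -c "
from h import *
go(491.7,158,94,3.583)
"
```

```text
t: 3.5
eef_pos: [490.0, 158.4, 179.3]
tcp_rot: [3.141, -0.002, -2.697]
ft_force: [0.2, 1.0, -0.2]
opening: 1.0
at [490.  158.4 179.3] rpy [ 3.141e+00 -1.800e-03 -2.697e+00] F [ 0.2  1.  -0.2] op 1.0 q6 -1.83 t 3.5
shift [-0.0015 -0.0011  0.0853] turn 0.0032
```

```bash
python3 -m pendant '[[[1,-0.001,-0.001,0.02,0.003],[1,-0.0015,-0.001,0.045,0.003],[1,-0.0015,-0.001,0.07,0.003],[1,-0.0015,-0.001,0.084,0.003],[1,-0.0015,-0.001,0.085,0.003],[0.3,-0.0015,-0.001,0.085,0.003],[0,-0.0015,-0.001,0.085,0.003],[0,-0.0015,-0.001,0.085,0.003]]]'; python3 -m pendant '[[[0,0,0,0,0],[0,0,0,0,0],[0,0,0,-0.02,0],[0,0,0,-0.05,0],[0,0,0,-0.08,0],[0,0,0,-0.1,0],[0,0,0,-0.11,0],[0,0,0,-0.11,0]]]'
python3 -c "
from h import *
go(535.6,325.2,205,3.583)
w,im=wlook('w3')
c=env.read_camera('scene');cv2.imwrite('pics/s3.png',cv2.resize(c['image'][190:300,300:440],None,fx=5,fy=5,interpolation=cv2.INTER_CUBIC))
"
```

```text
t: 4.3
eef_pos: [492.7, 158.4, 96.1]
tcp_rot: [-3.141, 0.002, -2.698]
ft_force: [-0.5, -0.1, 0.9]
opening: 0.804
t: 5.1
eef_pos: [492.6, 158.2, 206.0]
tcp_rot: [-3.141, 0.002, -2.698]
ft_force: [0.5, 0.2, -0.3]
opening: 0.131
at [492.6 158.2 206. ] rpy [-3.1412e+00  2.0000e-03 -2.6985e+00] F [ 0.5  0.2 -0.3] op 0.131 q6 -1.83 t 5.1
shift [-0.1105  0.1324  0.0012] turn 0.0017
```

View pics/s3.png

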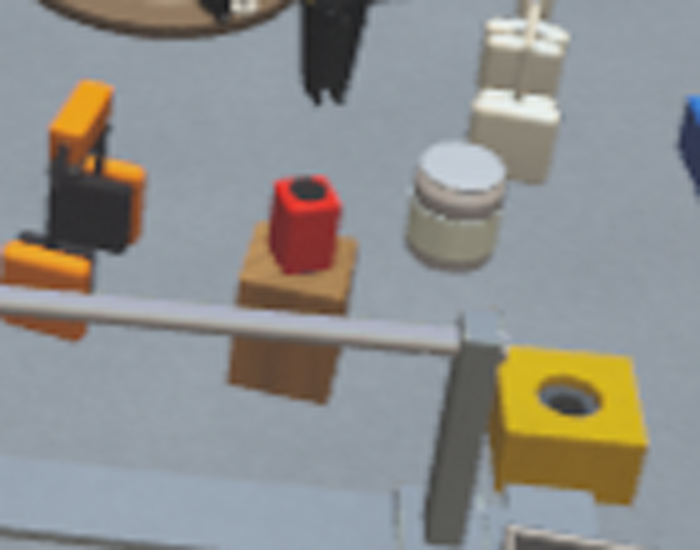

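The fingers hadn't closed before I lifted: the key is still in its stand and the jaws are empty. Reopen, descend, and allow more closing time.

```bash
python3 -m pendant '[[[1,0,0,0,0],[1,0,0,0,0],[1,0,0,0,0],[1,0,0,0,0],[1,0,0,0,0],[1,0,0,0,0],[1,0,0,0,0],[1,0,0,0,0]]]'; python3 -m pendant '[[[1,0,0,0,0],[1,0,0,0,0],[1,0,0,0,0],[1,0,0,0.04,0],[1,0,0,0.08,0],[1,0,0,0.11,0],[1,0,0,0.11,0],[1,0,0,0.11,0]]]'; python3 -m pendant '[[[0,0,0,0.002,0],[0,0,0,0.002,0],[0,0,0,0.002,0],[0,0,0,0.002,0],[0,0,0,0.002,0],[0,0,0,0.002,0],[0,0,0,0.002,0],[0,0,0,0.002,0]]]';python3 -m pendant '[[[0,0,0,0,0],[0,0,0,0,0],[0,0,0,0,0],[0,0,0,0,0],[0,0,0,0,0],[0,0,0,0,0],[0,0,0,0,0],[0,0,0,0,0]]]'
```

```text
t: 6.0
eef_pos: [492.3, 158.2, 205.2]
tcp_rot: [3.142, 0.0, -2.698]
ft_force: [-0.1, 0.2, 0.0]
opening: 0.66
t: 6.8
eef_pos: [492.5, 158.2, 95.6]
tcp_rot: [3.141, -0.0, -2.698]
ft_force: [-0.0, 0.3, -0.1]
opening: 0.999
t: 7.6
eef_pos: [492.3, 158.2, 93.1]
tcp_rot: [3.142, -0.0, -2.698]
ft_force: [-0.1, -0.2, 0.5]
opening: 0.381
t: 8.4
eef_pos: [492.3, 158.1, 93.1]
tcp_rot: [3.142, 0.0, -2.698]
ft_force: [0.2, -1.3, 0.6]
opening: 0.355
```

Gripped (33.7 mm). Lift, carry it over the socket, and try the nearer hex alignment first (turn +0.063).

```bash
python3 -m pendant '[[[0,0,0,-0.03,0],[0,0,0,-0.07,0],[0,0,0,-0.11,0],[0,-0.02,0.02,-0.11,0.02],[0,-0.05,0.055,-0.11,0.04],[0,-0.08,0.09,-0.11,0.063],[0,-0.11,0.125,-0.11,0.063],[0,-0.1107,0.1324,-0.11,0.063]]]'; python3 -m pendant '[[[0,0,0,0.01,0],[0,0,0,0.02,0],[0,0,0,0.03,0],[0,0,0,0.04,0],[0,0,0,0.05,0],[0,0,0,0.06,0],[0,0,0,0.06,0],[0,0,0,0.06,0]]]'
python3 -c "
from h import *
go(535.6,325.2,130,3.522)
wlook('w4',(140,120,420,320,2.8))"
```

```text
t: 9.2
eef_pos: [535.8, 329.2, 202.1]
tcp_rot: [3.141, 0.0, -2.759]
ft_force: [-0.7, -0.5, -3.8]
opening: 0.354
t: 10.0
eef_pos: [535.6, 325.2, 143.1]
tcp_rot: [3.142, -0.0, -2.762]
ft_force: [-0.9, 0.1, -3.3]
opening: 0.354
at [535.6 325.2 143.1] rpy [ 3.1415e+00 -1.0000e-04 -2.7615e+00] F [-0.9  0.1 -3.3] op 0.354 q6 -1.51 t 10.0
shift [-0.      0.      0.0131] turn -0.0003
```

View pics/w4.png

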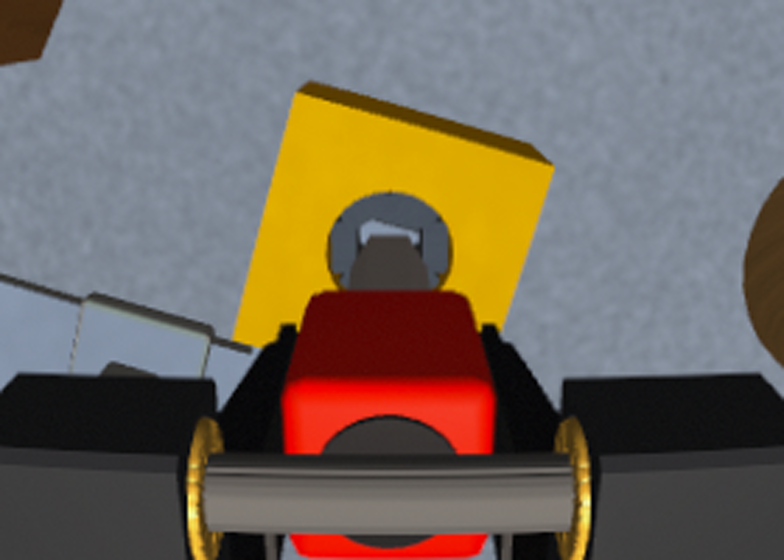

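```bash
python3 -m pendant '[[[0,0,0,0.006,0],[0,0,0,0.012,0],[0,0,0,0.015,0],[0,0,0,0.018,0],[0,0,0,0.02,0],[0,0,0,0.021,0],[0,0,0,0.022,0],[0,0,0,0.022,0]]]';python3 -m pendant '[[[0,0,0,0.001,0],[0,0,0,0.001,0],[0,0,0,0.002,0],[0,0,0,0.002,0],[0,0,0,0.003,0],[0,0,0,0.003,0],[0,0,0,0.004,0],[0,0,0,0.004,0]]]'
```

```text
t: 10.85
eef_pos: [535.5, 325.2, 121.1]
tcp_rot: [3.142, 0.0, -2.761]
ft_force: [-0.6, 0.1, -3.4]
opening: 0.356
t: 11.65
eef_pos: [535.5, 325.3, 117.2]
tcp_rot: [3.141, 0.0, -2.761]
ft_force: [0.1, 1.7, 1.3]
opening: 0.359
```

```bash
python3 -m pendant '[[[0,0,0,0.001,0],[0,0,0,0.002,0],[0,0,0,0.003,0],[0,0,0,0.004,0],[0,0,0,0.005,0],[0,0,0,0.006,0],[0,0,0,0.006,0],[0,0,0,0.006,0]]]'; python3 -c "
from h import *
go(535.6,325.2,95,-2.761)
print(env.state()['moment'])
wlook('w5',(140,120,420,320,2.8))"
```

```text
t: 12.45
eef_pos: [535.6, 325.4, 112.5]
tcp_rot: [3.141, 0.001, -2.761]
ft_force: [-3.3, -0.6, 14.2]
opening: 0.356
at [535.6 325.4 112.5] rpy [ 3.1414e+00  1.3000e-03 -2.7613e+00] F [-3.3 -0.6 14.2] op 0.356 q6 -1.51 t 12.4
shift [ 0.0002 -0.0002  0.0175] turn -0.0003
[-0.12184951  0.92998451  0.05902531]
```

View pics/w5.png

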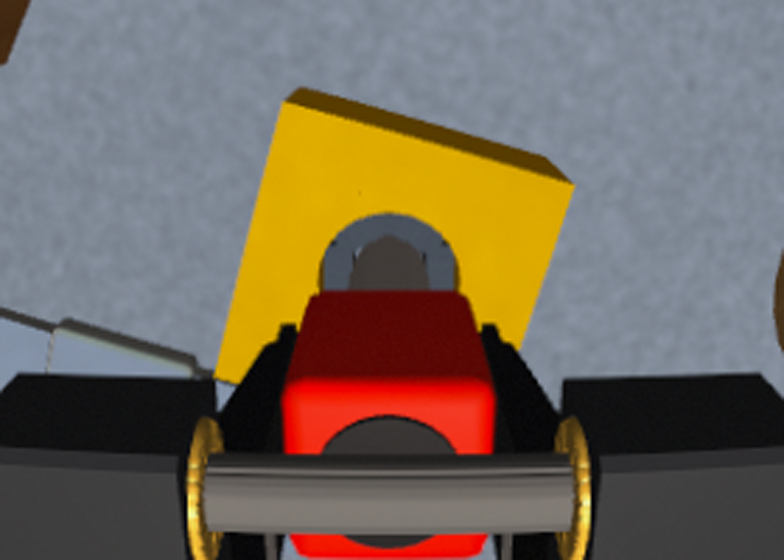

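No slip, and the tip is 15 mm inside the socket, so this alignment is right. The side force (−x) shows it is rubbing on the wall: ease it off and shift about 0.8 mm towards −x.

```bash
python3 -m pendant '[[[0,0,0,-0.003,0],[0,0.0007,0.0003,-0.003,0],[0,0.0007,0.0003,-0.002,0],[0,0.0007,0.0003,-0.001,0],[0,0.0007,0.0003,0.0,0],[0,0.0007,0.0003,0.001,0],[0,0.0007,0.0003,0.002,0],[0,0.0007,0.0003,0.002,0]]]'; python3 -c "
from h import *
go(535.6,325.2,95,-2.761)
print(env.state()['moment'])"
```

```text
t: 13.3
eef_pos: [535.2, 325.3, 111.5]
tcp_rot: [-3.142, 0.002, -2.761]
ft_force: [-3.2, -2.1, 16.4]
opening: 0.355
at [535.2 325.3 111.5] rpy [-3.1415e+00  2.2000e-03 -2.7613e+00] F [-3.2 -2.1 16.4] op 0.355 q6 -1.51 t 13.3
shift [-0.0003 -0.0003  0.0165] turn -0.0003
[-0.5193319   0.71293245 -0.02358139]
```

```bash
python3 -c "
from h import *
wlook('w6')
for n,t in(('w4',143.1),('w5',112.5),('w6',111.5)):
    d=np.load(n+'.npz');w=d['w'];im=d['im']
    hsv=cv2.cvtColor(im,cv2.COLOR_BGR2HSV);m=((hsv[...,0]<8)|(hsv[...,0]>172))&(hsv[...,1]>140)&(w[...,2]>t+25)
    p=w[m];print(n,len(p),np.median(p[:,2])-t)
    # shaft/head dark pixels: z profile down the image column 278
    print(w[195:232:3,278,2].round(0))
"
```

```text
w4 3002 41.5687120493491
[  5.   7.   6.  63.  73.  82.  90.  97. 105. 111. 143. 146. 152.]
w5 3001 41.645069375158954
[ 46.  37.  38.  33.  43.  52.  59.  67.  75.  83. 111. 116. 122.]
w6 2992 41.58332283540642
[ 46.  37.  37.  32.  41.  50.  57.  65.  73.  79. 109. 115. 121.]
```

```bash
python3 -m pendant '[[[0,0,0,0,0.04],[0,0,0,0.001,0.08],[0,0,0,0.001,0.04],[0,0,0,0.001,0],[0,0,0,0.001,-0.04],[0,0,0,0.001,-0.08],[0,0,0,0.001,-0.04],[0,0,0,0.001,0]]]'; python3 -c "
from h import *
go(535.6,325.2,95,-2.761)
print(env.state()['moment'])"
```

```text
t: 14.15
eef_pos: [535.2, 325.3, 110.7]
tcp_rot: [-3.141, 0.002, -2.762]
ft_force: [-2.9, -3.0, 18.0]
opening: 0.356
at [535.2 325.3 110.7] rpy [-3.1415e+00  2.4000e-03 -2.7625e+00] F [-2.9 -3.  18. ] op 0.356 q6 -1.51 t 14.2
shift [-0.0003 -0.0003  0.0157] turn -0.0015
[-0.51963657  0.79740389  0.17111423]
```

```bash
python3 -m pendant '[[[0,0.0009,-0.0004,-0.001,0],[0,0.0009,-0.0004,0,0],[0,0.0009,-0.0004,0.001,0],[0,0.0009,-0.0004,0.002,0],[0,0.0009,-0.0004,0.003,0],[0,0.0009,-0.0004,0.004,0],[0,0.0009,-0.0004,0.005,0],[0,0.0009,-0.0004,0.005,0]]]'; python3 -c "
from h import *
go(535.6,325.2,95,-2.761)
print(env.state()['moment'])
wlook('w7')
for n,t in(('w7',env.state()['eef_pos'][2]),):
    d=np.load(n+'.npz');w=d['w'];im=d['im']
    hsv=cv2.cvtColor(im,cv2.COLOR_BGR2HSV);m=((hsv[...,0]<8)|(hsv[...,0]>172))&(hsv[...,1]>140)&(w[...,2]>t+25)
    p=w[m];print(n,len(p),np.median(p[:,2])-t)
"
```

```text
t: 14.95
eef_pos: [535.2, 325.3, 107.1]
tcp_rot: [3.141, 0.005, -2.761]
ft_force: [-3.8, -1.2, 30.5]
opening: 0.356
at [535.2 325.3 107.1] rpy [ 3.141   0.0052 -2.7613] F [-3.8 -1.2 30.5] op 0.356 q6 -1.51 t 14.9
shift [-0.0003 -0.0002  0.0121] turn -0.0003
[-0.2306      1.0782556  -0.08612978]
w7 2994 41.56061522563492
```

The key is going in without slipping but drags. I'll relax it and let go so it can centre itself and drop under its own weight.

```bash
python3 -m pendant '[[[0,-0.0009,0.0004,-0.002,0],[0,-0.0009,0.0004,-0.002,0],[0.7,-0.0009,0.0004,-0.002,0],[0.7,-0.0009,0.0004,-0.002,0],[0.7,-0.0009,0.0004,-0.002,0],[0.7,-0.0009,0.0004,-0.002,0],[0.7,-0.0009,0.0004,-0.002,0],[0.7,-0.0009,0.0004,-0.002,0]]]'; python3 -c "
from h import *
go(535.6,325.2,95,-2.761)
w,im=wlook('w8')
hsv=cv2.cvtColor(im,cv2.COLOR_BGR2HSV);m=((hsv[...,0]<8)|(hsv[...,0]>172))&(hsv[...,1]>140)&(w[...,2]>115)&(w[...,2]<160)
p=w[m];r=cv2.minAreaRect(p[:,:2].astype(np.float32));print(len(p),np.percentile(p[:,2],[10,50,90]),r)
"
```

```text
t: 15.8
eef_pos: [534.7, 325.2, 105.0]
tcp_rot: [3.142, -0.0, -2.761]
ft_force: [0.7, 0.5, 0.2]
opening: 0.695
at [534.7 325.2 105. ] rpy [ 3.1415e+00 -2.0000e-04 -2.7614e+00] F [0.7 0.5 0.2] op 0.695 q6 -1.51 t 15.8
shift [-0.0008 -0.0004  0.01  ] turn -0.0004
3695 [124.39301648 147.88857108 150.20862764] ((534.2058715820312, 324.6235046386719), (34.16739273071289, 33.847049713134766), 20.39547348022461)
```

```bash
python3 -c "
from h import *
d=np.load('w8.npz');w=d['w'];im=d['im']
hsv=cv2.cvtColor(im,cv2.COLOR_BGR2HSV);m=((hsv[...,0]<8)|(hsv[...,0]>172))&(hsv[...,1]>140)&(w[...,2]>143)&(w[...,2]<160)
p=w[m];c=p.mean(0);n=np.linalg.svd(p-c)[2][2];print(c,n*np.sign(n[2]),p[:,2].min(),p[:,2].max())
c=env.read_camera('scene');cv2.imwrite('pics/s8.png',cv2.resize(c['image'][200:310,370:460],None,fx=5,fy=5,interpolation=cv2.INTER_CUBIC))
cv2.imwrite('pics/w8c.png',cv2.resize(im[120:330,150:410],None,fx=2.8,fy=2.8,interpolation=cv2.INTER_CUBIC))"
```

```text
[528.24116655 322.34935808 148.80448311] [-0.06374013 -0.02249248  0.99771303] 143.00576706458287 152.82184139399982
```

View pics/w8c.png

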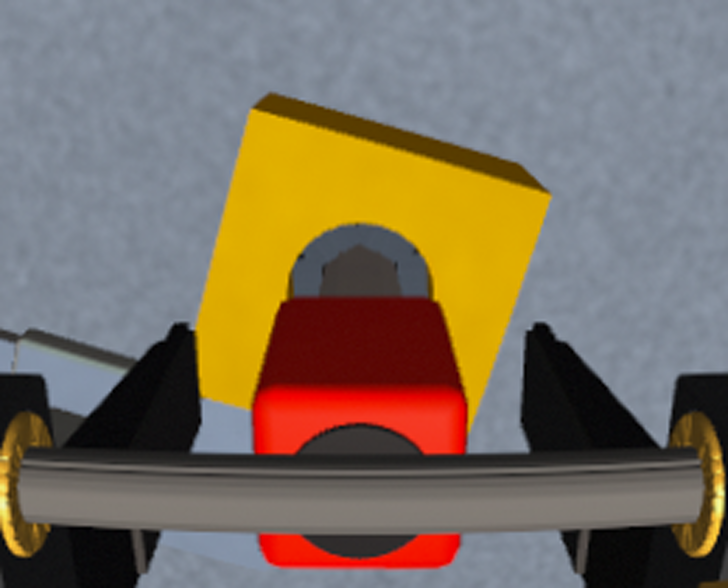

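```bash
python3 -c "
from h import *
for f,z in(('w1',131),('w4',180),('w5',149),('w7',143),('w8',144)):
    d=np.load(f+'.npz');w=d['w'];im=d['im']
    hsv=cv2.cvtColor(im,cv2.COLOR_BGR2HSV);m=((hsv[...,0]<8)|(hsv[...,0]>172))&(hsv[...,1]>140)&(w[...,2]>z)&(w[...,2]<z+22)
    p=w[m];c=np.median(p,0);p=p[abs(p-c).max(1)<25];A=np.c_[p[:,:2]-c[:2],np.ones(len(p))];k=np.linalg.lstsq(A,p[:,2],rcond=None)[0];res=p[:,2]-A@k;g=abs(res)<2;k=np.linalg.lstsq(A[g],p[g,2],rcond=None)[0];print(f,len(p),g.sum(),c,k, cv2.minAreaRect(p[:,:2].astype(np.float32)))
"
```

```text
w1 652 564 [489.5791752  161.43400878 135.39340088] [ 1.27199132e-02 -5.98940411e-03  1.35416362e+02] ((491.70672607421875, 157.95098876953125), (33.34841537475586, 33.54026412963867), 25.309843063354492)
w4 2102 1815 [524.45278169 321.97197817 185.12048234] [4.27012609e-02 4.41259812e-03 1.84905080e+02] ((534.69775390625, 324.5472106933594), (33.96664047241211, 34.51374435424805), 20.71800422668457)
w5 2124 1784 [524.29135104 322.30445374 154.56868901] [4.43600556e-02 5.18363304e-03 1.54348823e+02] ((534.467529296875, 324.3389587402344), (34.09928512573242, 34.78663635253906), 18.563135147094727)
w7 2151 1793 [523.70181595 321.88527983 149.03738184] [5.47783928e-02 6.96268469e-03 1.48749113e+02] ((534.1694946289062, 324.7389831542969), (33.88882827758789, 34.37245178222656), 21.7045955657959)
w8 2121 1833 [523.89765796 321.80059421 149.37846591] [4.77069030e-02 9.27112451e-03 1.49063647e+02] ((534.2958984375, 324.8729248046875), (34.10942077636719, 33.77592468261719), 22.120386123657227)
```

```bash
python3 -m pendant '[[[0.8,0,0,0,0.0],[0.8,0,0,0,0.0],[0.8,0,0,0,0.0],[0.8,0,0,0,0.0],[0.8,0,0,0,0],[0.8,0,0,0,0],[0.8,0,0,0,0],[0.8,0,0,0,0]]]'; cat > kt.py <<'E'
from h import *
def keytop(n):
    s=env.state(); w,im=wlook(n)
    hsv=cv2.cvtColor(im,cv2.COLOR_BGR2HSV);m=((hsv[...,0]<8)|(hsv[...,0]>172))&(hsv[...,1]>140)&(w[...,2]>s["eef_pos"][2]+15)&(w[...,2]<s["eef_pos"][2]+70)
    p=w[m];p=p[(p[:,2]>np.percentile(p[:,2],95)-6)];r=cv2.minAreaRect(p[:,:2].astype(np.float32));print("keytop z",np.median(p[:,2]),r)
E
python3 -c "
from kt import *
keytop('w9')"
```

```text
t: 16.7
eef_pos: [534.7, 325.3, 105.2]
tcp_rot: [3.142, 0.0, -2.761]
ft_force: [-0.4, 0.8, 0.0]
opening: 0.8
keytop z 149.35119403022344 ((534.2883911132812, 324.68450927734375), (34.15167999267578, 33.68415451049805), 21.479238510131836)
```

The key is stuck about 11 mm above home, probably slightly tilted about the jaw axis. I'll regrasp across the other pair of faces, which squares that tilt up.

```bash
python3 -m pendant '[[[0.9,-0.0004,0,0,0.14],[0.9,-0.0004,0,0,0.28],[0.9,-0.0004,0,0,0.42],[0.9,-0.0004,0,0,0.56],[0.9,-0.0004,0,0,0.7],[0.9,-0.0004,0,0,0.84],[0.9,-0.0004,0,0,0.98],[0.9,-0.0004,0,0,1.12]]]'; python3 -m pendant '[[[0.9,0,0,0,0.14],[0.9,0,0,0,0.28],[0.9,0,0,0,0.42],[0.9,0,0,0,0.45],[0,0,0,0,0.45],[0,0,0,0,0.45],[0,0,0,0,0.45],[0,0,0,0,0.45]]]';python3 -m pendant '[[[0,0,0,0,0],[0,0,0,0,0],[0,0,0,0,0],[0,0,0,0,0],[0,0,0,0,0],[0,0,0,0,0],[0,0,0,0,0],[0,0,0,0,0]]]'
python3 -c "
from h import *
print(env.state()['moment'])
go(535.3,325.2,105,-2.761-np.pi/2)"
```

```text
t: 17.55
eef_pos: [535.1, 325.4, 105.2]
tcp_rot: [3.141, -0.0, 2.396]
ft_force: [0.1, -1.4, 0.6]
opening: 0.902
t: 18.35
eef_pos: [535.1, 325.4, 105.1]
tcp_rot: [3.142, -0.0, 1.953]
ft_force: [-0.3, 0.2, 0.4]
opening: 0.619
t: 19.15
eef_pos: [535.2, 325.5, 105.2]
tcp_rot: [3.141, -0.0, 1.952]
ft_force: [1.2, 0.3, -1.0]
opening: 0.354
[ 0.14992903 -0.39003114  0.01271391]
at [535.2 325.5 105.2] rpy [ 3.1412e+00 -1.0000e-04  1.9518e+00] F [ 1.2  0.3 -1. ] op 0.354 q6 0.06 t 19.1
shift [-0.0003 -0.      0.0002] turn 0.0004
```

```bash
python3 -m pendant '[[[0,0,0,0.001,0],[0,0,0,0.002,0],[0,0,0,0.003,0],[0,0,0,0.004,0],[0,0,0,0.005,0],[0,0,0,0.005,0],[0,0,0,0.005,0],[0,0,0,0.005,0]]]'
python3 -c "
from kt import *
print(env.state()['moment'],env.state()['ft_force'])
keytop('w10')"
```

```text
t: 19.95
eef_pos: [535.5, 325.6, 103.7]
tcp_rot: [3.139, -0.0, 1.952]
ft_force: [-7.1, -4.2, 31.4]
opening: 0.358
[-1.01422077  1.81224783 -0.05707397] [-7.09697793 -4.16236893 31.44276254]
keytop z 148.03871155667173 ((534.6626586914062, 326.1720275878906), (34.522705078125, 34.22686004638672), 21.197046279907227)
```

Still blocked: 33 N over 1.5 mm. I'll ease up 6 mm and feel for the sideways play to find the true socket centre.

```bash
P='python3 -m pendant'; python3 -m pendant '[[[0,0,0,-0.003,0],[0,0,0,-0.006,0],[0,0,0,-0.009,0],[0,0,0,-0.009,0],[0,0,0,-0.009,0],[0,0,0,-0.009,0],[0,0,0,-0.009,0],[0,0,0,-0.009,0]]]'
echo +y; python3 -m pendant '[[[0,0,0.001,0,0],[0,0,0.002,0,0],[0,0,0.002,0,0],[0,0,0.002,0,0],[0,0,0.002,0,0],[0,0,0.002,0,0],[0,0,0.002,0,0],[0,0,0.002,0,0]]]'
echo -y; python3 -m pendant '[[[0,0,-0.001,0,0],[0,0,-0.002,0,0],[0,0,-0.003,0,0],[0,0,-0.004,0,0],[0,0,-0.004,0,0],[0,0,-0.004,0,0],[0,0,-0.004,0,0],[0,0,-0.004,0,0]]]'
echo +x; python3 -m pendant '[[[0,0,0.002,0,0],[0,0.001,0.002,0,0],[0,0.002,0.002,0,0],[0,0.002,0.002,0,0],[0,0.002,0.002,0,0],[0,0.002,0.002,0,0],[0,0.002,0.002,0,0],[0,0.002,0.002,0,0]]]'
echo -x; python3 -m pendant '[[[0,-0.001,0,0,0],[0,-0.002,0,0,0],[0,-0.003,0,0,0],[0,-0.004,0,0,0],[0,-0.004,0,0,0],[0,-0.004,0,0,0],[0,-0.004,0,0,0],[0,-0.004,0,0,0]]]'; python3 -m pendant '[[[0,0.001,0,0,0],[0,0.002,0,0,0],[0,0.002,0,0,0],[0,0.002,0,0,0],[0,0.002,0,0,0],[0,0.002,0,0,0],[0,0.002,0,0,0],[0,0.002,0,0,0]]]'
```

```text
t: 20.8
eef_pos: [534.6, 325.1, 105.8]
tcp_rot: [-3.138, 0.0, 1.952]
ft_force: [8.3, 3.1, -27.5]
opening: 0.359
+y
t: 21.6
eef_pos: [535.6, 325.5, 106.0]
tcp_rot: [-3.136, 0.0, 1.952]
ft_force: [4.1, 1.7, -28.5]
opening: 0.357
-y
t: 22.4
eef_pos: [534.0, 324.7, 106.3]
tcp_rot: [3.142, 0.0, 1.952]
ft_force: [11.2, 4.4, -33.5]
opening: 0.359
+x
t: 23.2
eef_pos: [534.4, 326.4, 106.5]
tcp_rot: [-3.139, 0.001, 1.952]
ft_force: [9.3, -0.3, -28.7]
opening: 0.36
-x
t: 24.0
eef_pos: [535.5, 324.0, 106.7]
tcp_rot: [-3.14, -0.001, 1.952]
ft_force: [6.4, 7.2, -28.0]
opening: 0.358
t: 24.8
eef_pos: [535.2, 324.9, 106.7]
tcp_rot: [-3.14, 0.001, 1.952]
ft_force: [7.3, 0.3, -26.6]
opening: 0.358
```

Lifting is jammed too, with about 27 N. A tight grip in both directions, staying put when released, fits a key forced in 30° off with its corners on the flats. Pull it out gently with a wiggle, then re-index by 30°.

```bash
python3 -m pendant '[[[0,0,0,-0.002,0.0],[0,0,0,-0.004,0.0],[0,0,0,-0.004,0],[0,0,0,-0.004,0],[0,0,0,-0.005,0],[0,0,0,-0.005,0],[0,0,0,-0.005,0],[0,0,0,-0.005,0]]]'; python3 -m pendant '[[[0,0,0,-0.001,0.0],[0,0,0,-0.002,0.0],[0,0,0,-0.003,0],[0,0,0,-0.004,0],[0,0,0,-0.004,0],[0,0,0,-0.004,0],[0,0,0,-0.004,0],[0,0,0,-0.004,0]]]'
python3 -c "
from kt import *
print(env.state()['moment'])
keytop('w11')"
```

```text
t: 25.6
eef_pos: [535.1, 325.0, 112.2]
tcp_rot: [-3.14, 0.001, 1.952]
ft_force: [7.3, 0.6, -21.7]
opening: 0.357
t: 26.4
eef_pos: [535.0, 325.5, 118.6]
tcp_rot: [3.141, -0.0, 1.952]
ft_force: [-0.2, 0.8, -0.9]
opening: 0.357
[-0.04336547  0.20422074  0.0094333 ]
keytop z 162.07479637244967 ((534.6898803710938, 325.97308349609375), (34.143470764160156, 33.752159118652344), 21.683204650878906)
```

```bash
python3 -m pendant '[[[0,0,0.0003,-0.008,0.0],[0,0,0.0003,-0.015,-0.13],[0,0,0.0003,-0.015,-0.26],[0,0,0.0003,-0.015,-0.39],[0,0,0.0003,-0.015,-0.52],[0,0,0.0003,-0.015,-0.524],[0,0,0.0003,-0.015,-0.524],[0,0,0.0003,-0.015,-0.524]]]'; python3 -m pendant '[[[0,0,0,0.004,0],[0,0,0,0.008,0],[0,0,0,0.012,0],[0,0,0,0.015,0],[0,0,0,0.018,0],[0,0,0,0.019,0],[0,0,0,0.019,0],[0,0,0,0.019,0]]]';python3 -m pendant '[[[0,0,0,0.001,0],[0,0,0,0.002,0],[0,0,0,0.003,0],[0,0,0,0.004,0],[0,0,0,0.004,0],[0,0,0,0.004,0],[0,0,0,0.004,0],[0,0,0,0.004,0]]]'; python3 -c "
from h import *
print(env.state()['moment'],env.state()['ft_force'])"
```

```text
t: 27.25
eef_pos: [535.4, 325.5, 133.3]
tcp_rot: [3.141, -0.0, 2.473]
ft_force: [1.1, 0.4, -2.7]
opening: 0.355
t: 28.05
eef_pos: [535.4, 325.5, 114.2]
tcp_rot: [-3.142, 0.0, 2.476]
ft_force: [-0.5, -1.7, -3.9]
opening: 0.359
t: 28.85
eef_pos: [535.3, 325.5, 110.1]
tcp_rot: [-3.142, -0.0, 2.476]
ft_force: [1.1, -1.7, -4.2]
opening: 0.355
[-0.45777198 -0.1486127   0.03707109] [ 1.0912118  -1.73205528 -4.24764162]
```

That was it: it slides in freely now. Continue to the floor.

```bash
python3 -m pendant '[[[0,0,0,0.003,0],[0,0,0,0.006,0],[0,0,0,0.009,0],[0,0,0,0.012,0],[0,0,0,0.013,0],[0,0,0,0.014,0],[0,0,0,0.015,0],[0,0,0,0.015,0]]]'; python3 -c "
from kt import *
print(env.state()['moment'],env.state()['ft_force'])
keytop('w12')"
```

```text
t: 29.65
eef_pos: [535.4, 325.5, 95.0]
tcp_rot: [3.142, -0.0, 2.476]
ft_force: [1.2, -0.8, -3.1]
opening: 0.357
[-0.53910754 -0.26737147  0.03427612] [ 1.22073152 -0.81569227 -3.08029652]
keytop z 138.483319300532 ((534.8734130859375, 325.851318359375), (34.10504913330078, 33.75001907348633), 51.90834426879883)
```

```bash
python3 -m pendant '[[[0,0,0,0,0.1],[0,0,0,0,0.22],[0,0,0,0,0.34],[0,0,0,0,0.46],[0,0,0,0,0.58],[0,0,0,0,0.7],[0,0,0,0,0.82],[0,0,0,0,0.94]]]'; python3 -c "
from h import *
print(env.state()['moment'],env.state()['ft_force'])"; python3 -m pendant '[[[0,0,0,0,0.12],[0,0,0,0,0.24],[0,0,0,0,0.36],[0,0,0,0,0.48],[0,0,0,0,0.6],[0,0,0,0,0.66],[0,0,0,0,0.66],[0,0,0,0,0.66]]]'; python3 -c "
from kt import *
print(env.state()['moment'],env.state()['ft_force'])
keytop('w13')"
```

```text
t: 30.5
eef_pos: [535.4, 325.3, 95.2]
tcp_rot: [-3.142, 0.0, 1.531]
ft_force: [0.9, -2.9, -2.7]
opening: 0.359
[-0.95021112 -0.20862482  0.16761034] [ 0.89244146 -2.94146587 -2.71680842]
t: 31.3
eef_pos: [535.3, 325.3, 95.2]
tcp_rot: [-3.142, 0.0, 0.878]
ft_force: [-0.3, -3.9, -1.9]
opening: 0.356
[-0.98602964  0.09123471 -0.01696547] [-0.29307598 -3.90332613 -1.9297053 ]
keytop z 138.65356342707008 ((535.53466796875, 325.9346923828125), (33.90556716918945, 34.16404342651367), 49.30289077758789)
```

```bash
python3 -m pendant '[[[0.8,0,0,0,0],[0.8,0,0,0,0],[0.8,0,0,0,0],[0.8,0,0,0,0],[0.8,0,0,0,-0.14],[0.8,0,0,0,-0.28],[0.8,0,0,0,-0.42],[0.8,0,0,0,-0.56]]]'; python3 -m pendant '[[[0.8,0,0,0,-0.14],[0.8,0,0,0,-0.28],[0.8,0,0,0,-0.42],[0.8,0,0,0,-0.56],[0.8,0,0,0,-0.7],[0.8,0,0,0,-0.84],[0.8,0,0,0,-0.98],[0.8,0,0,0,-1.01]]]'
python3 -c "
from kt import *
keytop('w14')
go(535.3,325.3,95,2.449)"
python3 -m pendant '[[[0,0,0,0,0],[0,0,0,0,0],[0,0,0,0,0],[0,0,0,0,0],[0,0,0,0,0],[0,0,0,0,0],[0,0,0,0,0],[0,0,0,0,0]]]';python3 -m pendant '[[[0,0,0,0,0],[0,0,0,0,0],[0,0,0,0,0.1],[0,0,0,0,0.22],[0,0,0,0,0.34],[0,0,0,0,0.46],[0,0,0,0,0.58],[0,0,0,0,0.7]]]'; python3 -c "
from h import *
print(env.state()['moment'],env.state()['ft_force'])"; python3 -m pendant '[[[0,0,0,0,0.12],[0,0,0,0,0.24],[0,0,0,0,0.36],[0,0,0,0,0.48],[0,0,0,0,0.6],[0,0,0,0,0.72],[0,0,0,0,0.84],[0,0,0,0,0.9]]]'; python3 -c "
from kt import *
print(env.state()['moment'],env.state()['ft_force'])
keytop('w15')"
```

```text
t: 32.15
eef_pos: [535.4, 325.6, 95.2]
tcp_rot: [3.141, -0.0, 1.442]
ft_force: [-1.2, -0.3, 0.1]
opening: 0.798
t: 32.95
eef_pos: [535.4, 325.6, 95.2]
tcp_rot: [3.141, -0.0, 2.451]
ft_force: [-0.5, -0.5, 0.0]
opening: 0.801
keytop z 137.1953337846668 ((534.4873657226562, 325.702392578125), (33.08205032348633, 34.18635177612305), 52.50132369995117)
at [535.4 325.6  95.2] rpy [ 3.1412 -0.      2.4497] F [ 0.3 -0.2  0.9] op 0.798 q6 -0.44 t 33.0
shift [-0.0001 -0.0003  0.0002] turn 0.0007
t: 33.8
eef_pos: [535.4, 325.5, 95.1]
tcp_rot: [3.142, -0.0, 2.446]
ft_force: [-0.3, 0.3, 0.6]
opening: 0.361
t: 34.6
eef_pos: [535.5, 325.5, 95.1]
tcp_rot: [3.141, -0.0, 1.741]
ft_force: [1.0, 0.2, -0.1]
opening: 0.359
[0.00164508 0.00379481 0.20449536] [ 1.00565458  0.17471342 -0.13554659]
t: 35.4
eef_pos: [535.6, 325.5, 95.2]
tcp_rot: [3.141, -0.0, 0.841]
ft_force: [0.6, -0.4, -0.9]
opening: 0.364
[-0.01540755  0.00174744  0.1473377 ] [ 0.58628718 -0.39948822 -0.94607585]
keytop z 137.21613887098346 ((535.9774169921875, 325.8329772949219), (34.206581115722656, 34.35208511352539), 50.87740707397461)
```

```bash
python3 -m pendant '[[[0.8,0,0,0,0],[0.8,0,0,0,0],[0.8,0,0,0,0],[0.8,0,0,0,0],[0.8,0,0,0,-0.14],[0.8,0,0,0,-0.28],[0.8,0,0,0,-0.42],[0.8,0,0,0,-0.56]]]'; python3 -m pendant '[[[0.8,0,0,0,-0.14],[0.8,0,0,0,-0.28],[0.8,0,0,0,-0.42],[0.8,0,0,0,-0.56],[0.8,0,0,0,-0.7],[0.8,0,0,0,-0.84],[0.8,0,0,0,-0.98],[0.8,0,0,0,-1.01]]]'
python3 -m pendant '[[[0,0,0,0,0],[0,0,0,0,0],[0,0,0,0,0],[0,0,0,0,0],[0,0,0,0,0],[0,0,0,0,0],[0,0,0,0,0],[0,0,0,0,0]]]';python3 -m pendant '[[[0,0,0,0,0],[0,0,0,0,0],[0,0,0,0,0.1],[0,0,0,0,0.22],[0,0,0,0,0.34],[0,0,0,0,0.46],[0,0,0,0,0.58],[0,0,0,0,0.7]]]'; python3 -c "
from h import *
print(env.state()['moment'],env.state()['ft_force'])"; python3 -m pendant '[[[0,0,0,0,0.04],[0,0,0,0,0.08],[0,0,0,0,0.12],[0,0,0,0,0.16],[0,0,0,0,0.2],[0,0,0,0,0.24],[0,0,0,0,0.28],[0,0,0,0,0.3]]]'; python3 -c "
from h import *
print(env.state()['moment'],env.state()['ft_force'])"
```

```text
t: 36.25
eef_pos: [535.4, 325.5, 95.2]
tcp_rot: [3.142, -0.0, 1.412]
ft_force: [-0.4, -0.3, -0.7]
opening: 0.796
t: 37.05
eef_pos: [535.3, 325.5, 95.1]
tcp_rot: [-3.142, -0.0, 2.421]
ft_force: [-0.2, -0.6, -0.1]
opening: 0.805
t: 37.85
eef_pos: [535.4, 325.5, 95.1]
tcp_rot: [3.141, -0.0, 2.416]
ft_force: [0.2, 0.4, -0.0]
opening: 0.365
t: 38.65
eef_pos: [535.5, 325.5, 95.1]
tcp_rot: [3.141, -0.0, 1.711]
ft_force: [0.0, 0.4, -0.7]
opening: 0.364
[-0.03437438 -0.09450639  0.16006575] [ 0.00208715  0.43891449 -0.70422335]
t: 39.45
eef_pos: [535.5, 325.5, 95.2]
tcp_rot: [3.141, -0.0, 1.415]
ft_force: [0.7, -0.5, -1.5]
opening: 0.366
[-0.03101725 -0.16818713  0.16719761] [ 0.70871665 -0.48672095 -1.50737684]
```

```bash
M='from h import *
print(env.state()["moment"])'; python3 -m pendant '[[[0,0,0,0,0.04],[0,0,0,0,0.08],[0,0,0,0,0.12],[0,0,0,0,0.16],[0,0,0,0,0.2],[0,0,0,0,0.24],[0,0,0,0,0.28],[0,0,0,0,0.3]]]'; python3 -c "$M"; python3 -m pendant '[[[0,0,0,0,0.04],[0,0,0,0,0.08],[0,0,0,0,0.12],[0,0,0,0,0.16],[0,0,0,0,0.2],[0,0,0,0,0.24],[0,0,0,0,0.28],[0,0,0,0,0.3]]]'; python3 -c "$M"
```

```text
t: 40.25
eef_pos: [535.5, 325.5, 95.1]
tcp_rot: [3.141, -0.0, 1.115]
ft_force: [0.3, 1.0, -1.1]
opening: 0.368
[-0.07456617 -0.18351228  0.16061788]
t: 41.05
eef_pos: [535.5, 325.5, 95.2]
tcp_rot: [3.141, -0.0, 0.815]
ft_force: [1.6, 0.3, -1.5]
opening: 0.364
[-0.09407947 -0.16399274  0.07014468]
```

```bash
M='from h import *
print(env.state()["moment"])'; python3 -m pendant '[[[0.8,0,0,0,0],[0.8,0,0,0,0],[0.8,0,0,0,0],[0.8,0,0,0,0],[0.8,0,0,0,-0.14],[0.8,0,0,0,-0.28],[0.8,0,0,0,-0.42],[0.8,0,0,0,-0.56]]]'; python3 -m pendant '[[[0.8,0,0,0,-0.14],[0.8,0,0,0,-0.28],[0.8,0,0,0,-0.42],[0.8,0,0,0,-0.56],[0.8,0,0,0,-0.7],[0.8,0,0,0,-0.84],[0.8,0,0,0,-0.98],[0.8,0,0,0,-1.01]]]'
python3 -m pendant '[[[0,0,0,0,0],[0,0,0,0,0],[0,0,0,0,0],[0,0,0,0,0],[0,0,0,0,0],[0,0,0,0,0],[0,0,0,0,0],[0,0,0,0,0]]]';python3 -m pendant '[[[0,0,0,0,0],[0,0,0,0,0],[0,0,0,0,0.04],[0,0,0,0,0.08],[0,0,0,0,0.12],[0,0,0,0,0.15],[0,0,0,0,0.18],[0,0,0,0,0.2]]]'; python3 -c "$M"; python3 -m pendant '[[[0,0,0,0,0.03],[0,0,0,0,0.06],[0,0,0,0,0.09],[0,0,0,0,0.12],[0,0,0,0,0.14],[0,0,0,0,0.16],[0,0,0,0,0.18],[0,0,0,0,0.2]]]'; python3 -c "$M"
```

```text
t: 41.85
eef_pos: [535.3, 325.5, 95.1]
tcp_rot: [-3.142, -0.0, 1.382]
ft_force: [-0.2, 0.4, -0.5]
opening: 0.802
t: 42.65
eef_pos: [535.4, 325.5, 95.2]
tcp_rot: [3.142, -0.0, 2.391]
ft_force: [-0.4, -1.2, 1.0]
opening: 0.801
t: 43.45
eef_pos: [535.4, 325.5, 95.2]
tcp_rot: [3.141, -0.0, 2.386]
ft_force: [0.6, 0.4, -0.4]
opening: 0.372
t: 44.25
eef_pos: [535.4, 325.5, 95.1]
tcp_rot: [3.141, 0.0, 2.185]
ft_force: [0.6, -0.1, -0.2]
opening: 0.373
[ 0.00924028 -0.12524398  0.12072317]
t: 45.05
eef_pos: [535.5, 325.5, 95.2]
tcp_rot: [3.141, -0.0, 1.984]
ft_force: [1.0, 0.3, 0.3]
opening: 0.37
[ 0.08190691 -0.16547563  0.12660098]
```

```bash
M='from h import *
print(env.state()["moment"])'; python3 -m pendant '[[[0,0,0,0,0.03],[0,0,0,0,0.06],[0,0,0,0,0.09],[0,0,0,0,0.12],[0,0,0,0,0.14],[0,0,0,0,0.16],[0,0,0,0,0.18],[0,0,0,0,0.2]]]'; python3 -c "$M"; python3 -m pendant '[[[0,0,0,0,0.03],[0,0,0,0,0.06],[0,0,0,0,0.09],[0,0,0,0,0.12],[0,0,0,0,0.13],[0,0,0,0,0.13],[0,0,0,0,0.13],[0,0,0,0,0.13]]]'; python3 -c "$M"
```

```text
t: 45.85
eef_pos: [535.4, 325.5, 95.2]
tcp_rot: [3.141, -0.0, 1.784]
ft_force: [1.2, -0.6, -1.4]
opening: 0.371
[ 0.08054754 -0.25067249  0.12286961]
t: 46.65
eef_pos: [535.4, 325.5, 95.2]
tcp_rot: [3.141, -0.0, 1.656]
ft_force: [1.7, -0.1, -1.6]
opening: 0.372
[-1.09391320e-04 -2.72410025e-01  3.28577255e-02]
```

```bash
M='from h import *
print(env.state()["moment"])'; python3 -c "
from kt import *
keytop('w16')"; python3 -m pendant '[[[0,0,0,0,0.03],[0,0,0,0,0.06],[0,0,0,0,0.09],[0,0,0,0,0.12],[0,0,0,0,0.14],[0,0,0,0,0.16],[0,0,0,0,0.18],[0,0,0,0,0.2]]]'; python3 -c "$M"; python3 -m pendant '[[[0,0,0,0,0.03],[0,0,0,0,0.06],[0,0,0,0,0.09],[0,0,0,0,0.12],[0,0,0,0,0.14],[0,0,0,0,0.16],[0,0,0,0,0.18],[0,0,0,0,0.2]]]'; python3 -c "
from kt import *
print(env.state()['moment'])
keytop('w17')"
```

```text
keytop z 137.24736065059253 ((535.0482788085938, 325.8820495605469), (33.977508544921875, 33.98103713989258), 9.610986709594727)
t: 47.5
eef_pos: [535.4, 325.5, 95.1]
tcp_rot: [3.142, 0.0, 1.455]
ft_force: [1.7, 0.4, -0.6]
opening: 0.371
[-0.00795694 -0.36632841  0.58148225]
t: 48.3
eef_pos: [535.4, 325.5, 95.2]
tcp_rot: [3.141, -0.0, 1.254]
ft_force: [1.3, 0.1, 0.2]
opening: 0.37
[-0.10462738 -0.39568561  0.6035818 ]
keytop z 137.23870928496746 ((535.25048828125, 325.8594055175781), (34.05256271362305, 34.0336799621582), 77.4902572631836)
```

The moment jumped from 0.12 to 0.6 Nm, so it looks like the stop, yet the key kept turning. I'll release and look at the key against the bolt.

```bash
python3 -m pendant '[[[0.9,0,0,0,0],[0.9,0,0,0,0],[0.9,0,0,0,0],[0.9,0,0,0,0],[0.9,0,0,0,0],[0.9,0,0,0,0],[0.9,0,0,0,0],[0.9,0,0,0,0]]]'; python3 -c "
from kt import *
keytop('w18')"
python3 -m pendant '[[[0.9,0,0,-0.03,0],[0.9,0,0,-0.07,0],[0.9,0,0,-0.1,0],[0.9,-0.02,0,-0.1,-0.12],[0.9,-0.04,0,-0.1,-0.24],[0.9,-0.06,0,-0.1,-0.36],[0.9,-0.06,0,-0.1,-0.48],[0.9,-0.06,0,-0.1,-0.6]]]'
python3 -c "
from rect import *
im=rect(535.5,325.5,38,25,12,'r2')
s=env.state();print(s['eef_pos'],s['tcp_rot'])"
```

```text
t: 49.15
eef_pos: [535.4, 325.5, 95.2]
tcp_rot: [3.142, -0.0, 1.256]
ft_force: [0.1, 0.7, -0.3]
opening: 0.896
keytop z 137.24272832380805 ((535.3421630859375, 325.94659423828125), (33.96321105957031, 33.75355529785156), 76.29033660888672)
t: 50.0
eef_pos: [516.8, 267.9, 195.4]
tcp_rot: [3.141, -0.0, 1.86]
ft_force: [0.6, -0.2, -0.2]
opening: 0.899
[516.79995051 268.13395431 195.33342314] [ 3.14132883e+00 -5.23524366e-05  1.86724637e+00]
```

View pics/r2.png

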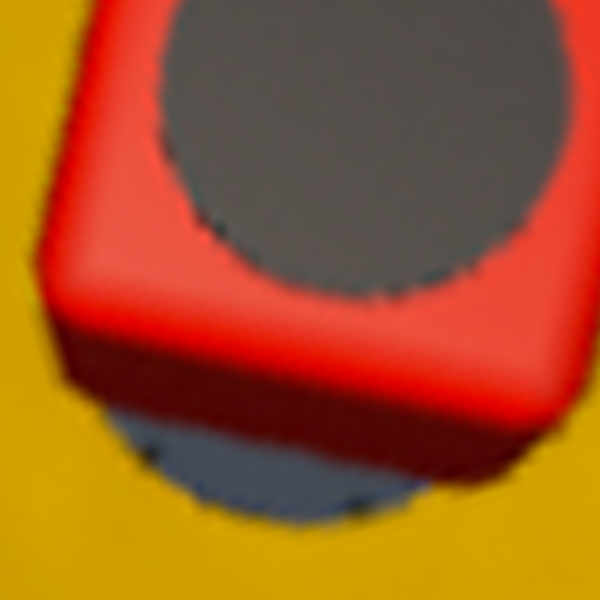

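Bolt vertices are now at about 14.7° mod 60, so the bolt has turned about 307° (5.36 rad) to its stop, consistent with a start near 0.24. The key turned about 335°, so at the stop it cammed round about 28° and is again corners-on-flats. I'll turn it another 28° clockwise, against the stop and harmless, to re-seat it, then draw it out.

```bash
python3 -c "
from h import *
go(535.4,325.5,195,1.332)"; python3 -m pendant '[[[0.9,0.02,0,0,0.1],[0.9,0.04,0,0,0.2],[0.9,0.06,0,0,0.3],[0.9,0.06,0,0,0.42],[0.9,0.06,0,0,0.53],[0.9,0.06,0,0,0.53],[0.9,0.06,0,0,0.53],[0.9,0.06,0,0,0.53]]]'; python3 -c "
from h import *
go(535.4,325.5,95,1.332)"
```

```text
at [516.8 268.1 195.3] rpy [ 3.1413e+00 -1.0000e-04  1.8672e+00] F [-0.2  0.1 -0.8] op 0.899 q6 0.07 t 50.0
shift [0.0494 0.0345 0.0003] turn 0.5352
t: 50.85
eef_pos: [500.0, 325.9, 195.1]
tcp_rot: [-3.142, -0.0, 1.327]
ft_force: [-0.3, 1.0, -0.2]
opening: 0.902
at [500.  325.9 195.1] rpy [-3.1416e+00 -1.0000e-04  1.3274e+00] F [-0.3  1.  -0.2] op 0.902 q6 0.71 t 50.9
shift [0.0081 0.0345 0.1001] turn -0.0046
```

```bash
python3 -m pendant '[[[0.9,0.008,0.0345,0,0],[0.9,0.008,0.0345,0.0,0],[0.9,0.008,0.0345,0.03,0],[0.9,0.008,0.0345,0.06,0],[0.9,0.008,0.0345,0.1,0],[0.9,0.008,0.0345,0.1,0],[0,0.008,0.0345,0.1,0],[0,0.008,0.0345,0.1,0]]]'; python3 -m pendant '[[[0,0,0,0,0],[0,0,0,0,0],[0,0,0,0,0],[0,0,0,0,0],[0,0,0,0,0],[0,0,0,0,0],[0,0,0,0,0],[0,0,0,0,0]]]';  python3 -m pendant '[[[0,0,0,0,0.06],[0,0,0,0,0.12],[0,0,0,0,0.18],[0,0,0,0,0.24],[0,0,0,0,0.24],[0,0,0,0,0.24],[0,0,0,0,0.24],[0,0,0,0,0.24]]]'; python3 -c "
from kt import *
print(env.state()['moment'])
keytop('w19')"; python3 -m pendant '[[[0,0,0,0,0.06],[0,0,0,0,0.12],[0,0,0,0,0.18],[0,0,0,0,0.22],[0,0,0,0,0.22],[0,0,0,0,0.22],[0,0,0,0,0.22],[0,0,0,0,0.22]]]'; python3 -c "
from kt import *
print(env.state()['moment'])
keytop('w20')"; 
```

```text
t: 51.65
eef_pos: [536.1, 325.9, 97.2]
tcp_rot: [3.14, -0.002, 1.326]
ft_force: [0.1, -0.2, 0.7]
opening: 0.787
t: 52.45
eef_pos: [535.5, 325.4, 95.3]
tcp_rot: [3.141, -0.0, 1.326]
ft_force: [0.5, -0.0, 1.6]
opening: 0.359
t: 53.25
eef_pos: [535.4, 325.5, 95.2]
tcp_rot: [3.141, -0.0, 1.086]
ft_force: [0.9, -0.5, 2.9]
opening: 0.356
[-0.23482048 -0.11726399 -0.09544265]
keytop z 137.19622481543536 ((535.7276611328125, 326.0816955566406), (33.951271057128906, 34.001617431640625), 62.856197357177734)
t: 54.1
eef_pos: [535.4, 325.5, 95.2]
tcp_rot: [-3.142, -0.0, 0.866]
ft_force: [0.3, 0.3, 3.5]
opening: 0.354
[-0.04760819  0.0719836   0.00313422]
keytop z 137.2662119479176 ((535.7753295898438, 325.7842712402344), (34.03809356689453, 34.06810760498047), 51.28645706176758)
```

```bash
M='from h import *
print(env.state()["moment"])'; python3 -m pendant '[[[0,0,0,0,0.02],[0,0,0,0,0.04],[0,0,0,0,0.06],[0,0,0,0,0.08],[0,0,0,0,0.1],[0,0,0,0,0.12],[0,0,0,0,0.13],[0,0,0,0,0.14]]]'; python3 -c "$M"; python3 -m pendant '[[[0,0,0,0,0.01],[0,0,0,0,0.02],[0,0,0,0,0.03],[0,0,0,0,0.04],[0,0,0,0,0.05],[0,0,0,0,0.06],[0,0,0,0,0.07],[0,0,0,0,0.08]]]'; python3 -c "$M";
```

```text
t: 54.95
eef_pos: [535.4, 325.4, 95.2]
tcp_rot: [3.142, -0.0, 0.724]
ft_force: [-0.0, 0.0, 6.0]
opening: 0.358
[-0.06603556  0.15684759 -0.01667272]
t: 55.75
eef_pos: [535.4, 325.4, 95.2]
tcp_rot: [3.142, -0.0, 0.644]
ft_force: [-0.1, -0.4, 5.1]
opening: 0.36
[-0.08358041  0.18785953 -0.03280805]
```

```bash
M='from h import *
print(env.state()["moment"])'; python3 -m pendant '[[[0,0,0,0,0.01],[0,0,0,0,0.02],[0,0,0,0,0.03],[0,0,0,0,0.04],[0,0,0,0,0.05],[0,0,0,0,0.05],[0,0,0,0,0.05],[0,0,0,0,0.05]]]'; python3 -c "$M"; python3 -m pendant '[[[0,0,0,0,0.01],[0,0,0,0,0.02],[0,0,0,0,0.03],[0,0,0,0,0.04],[0,0,0,0,0.05],[0,0,0,0,0.05],[0,0,0,0,0.05],[0,0,0,0,0.05]]]'; python3 -c "$M";
```

```text
t: 56.55
eef_pos: [535.5, 325.4, 95.2]
tcp_rot: [3.142, -0.0, 0.595]
ft_force: [0.8, 0.2, 5.8]
opening: 0.357
[-0.15774084 -0.00177414  0.05701523]
t: 57.35
eef_pos: [535.5, 325.5, 95.3]
tcp_rot: [3.141, -0.0, 0.546]
ft_force: [0.0, -0.1, 5.1]
opening: 0.358
[-0.05735638 -0.0168082   0.15226436]
```

```bash
M='from h import *
print(env.state()["moment"])'; python3 -m pendant '[[[0,0,0,0,0.01],[0,0,0,0,0.02],[0,0,0,0,0.03],[0,0,0,0,0.04],[0,0,0,0,0.05],[0,0,0,0,0.05],[0,0,0,0,0.05],[0,0,0,0,0.05]]]'; python3 -c "$M"; python3 -m pendant '[[[0,0,0,0,0.01],[0,0,0,0,0.02],[0,0,0,0,0.03],[0,0,0,0,0.04],[0,0,0,0,0.05],[0,0,0,0,0.05],[0,0,0,0,0.05],[0,0,0,0,0.05]]]'; python3 -c "from kt import *
print(env.state()['moment'])
keytop('w21')";
```

```text
t: 58.15
eef_pos: [535.5, 325.4, 95.2]
tcp_rot: [3.141, -0.0, 0.496]
ft_force: [0.3, 0.2, 4.6]
opening: 0.356
[-0.05299495  0.02315443  0.40429201]
t: 58.95
eef_pos: [535.5, 325.4, 95.2]
tcp_rot: [3.141, -0.0, 0.446]
ft_force: [0.6, 0.2, 4.7]
opening: 0.359
[-0.08059833  0.01376178  0.58760916]
keytop z 137.18984652172384 ((535.8785400390625, 325.70050048828125), (33.99163818359375, 34.47083282470703), 26.704368591308594)
```

0.59 Nm and rising steeply: tight against the stop. Back off into the free play (−0.27), lift out, and locate the stand's hole.

```bash
python3 -m pendant '[[[0,0,0,0,-0.05],[0,0,0,0,-0.1],[0,0,0,0,-0.15],[0,0,0,0,-0.2],[0,0,0,0,-0.25],[0,0,0,0,-0.27],[0,0,0,-0.005,-0.27],[0,0,0,-0.01,-0.27]]]'; python3 -m pendant '[[[0,0,0,-0.02,0],[0,0,0,-0.04,0],[0,0,0,-0.06,0],[0,0,0,-0.08,0],[0,0,0,-0.11,0],[0,0,0,-0.14,0],[0,0,0,-0.145,0],[0,0,0,-0.145,0]]]'; python3 -c "
from kt import *
go(500,225,260,2.9)
keytop('w22')"
```

```text
t: 59.8
eef_pos: [535.0, 325.3, 104.8]
tcp_rot: [-3.141, 0.001, 0.715]
ft_force: [0.6, 1.0, -2.6]
opening: 0.357
t: 60.6
eef_pos: [535.1, 325.3, 250.1]
tcp_rot: [3.142, -0.0, 0.715]
ft_force: [0.4, 0.8, -3.2]
opening: 0.356
at [535.1 325.3 250.1] rpy [ 3.1415e+00 -4.0000e-04  7.1530e-01] F [ 0.4  0.8 -3.2] op 0.356 q6 1.3 t 60.6
shift [-0.0923  0.0527 -0.0099] turn -2.1847
keytop z 291.99121518922004 ((535.4694213867188, 325.5179138183594), (33.8804931640625, 34.46729278564453), 40.70505905151367)
```

```bash
python3 -c "
from h import *
go(447,118,250,.715)"; python3 -m pendant '[[[0,-0.03,0.015,0,0],[0,-0.06,0.03,0,0],[0,-0.09,0.045,0,0],[0,-0.12,0.06,0,0],[0,-0.15,0.075,0,0],[0,-0.18,0.09,0,0],[0,-0.2,0.098,0,0],[0,-0.202,0.099,0,0]]]'; python3 -c "
from rect import *
go(447,118,250,.715)
a=rect(492,158,84,40,5,'r3')
b=rect(535.5,325.5,38,25,8,'r4')
cv2.imwrite('pics/r34.png',np.hstack([a,b]))"
```

```text
at [534.8 325.2 248.9] rpy [-3.1411e+00  1.6000e-03  7.1550e-01] F [-1.1 -0.  -3.6] op 0.357 q6 1.3 t 60.6
shift [-0.2022  0.0988 -0.0008] turn 0.0005
t: 61.45
eef_pos: [446.2, 116.5, 248.7]
tcp_rot: [-3.14, 0.003, 0.714]
ft_force: [0.5, 0.1, -4.1]
opening: 0.355
at [446.2 116.5 248.7] rpy [-3.1399e+00  2.8000e-03  7.1370e-01] F [ 0.5  0.1 -4.1] op 0.355 q6 0.97 t 61.5
shift [ 0.0016 -0.0006 -0.0013] turn -0.0013
```

View pics/r34.png

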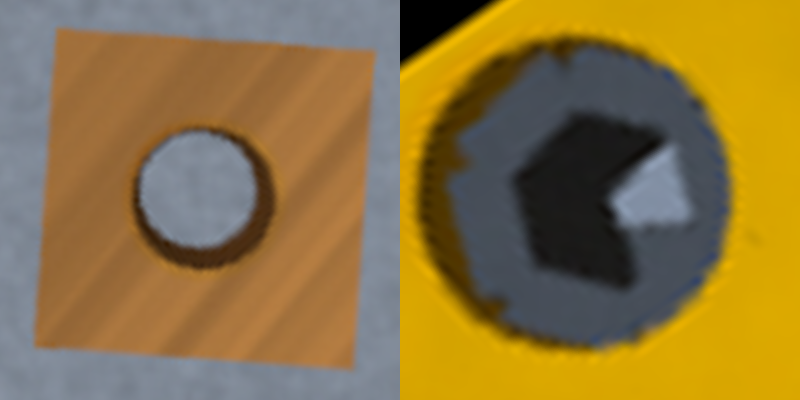

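Stand hole centre is (492.4, 157.2). Bolt vertices are still at about 16°, so it's at the stop. Re-home the key.

```bash
python3 -c "
from h import *
go(492.4,157.2,205,.715)"; python3 -m pendant '[[[0,0.03,0,0,0],[0,0.06,0,0,0],[0,0.0615,-0.0005,0.01,0],[0,0.0615,-0.0005,0.02,0],[0,0.0615,-0.0005,0.04,0],[0,0.0615,-0.0005,0.045,0],[0,0.0615,-0.0005,0.045,0],[0,0.0615,-0.0005,0.045,0]]]'; python3 -c "
from h import *
go(492.4,157.2,96,.715)"
```

```text
at [447.5 117.9 249.2] rpy [-3.1404e+00  1.3000e-03  7.1460e-01] F [ 0.1 -0.3 -3.2] op 0.357 q6 0.97 t 61.5
shift [ 0.0597 -0.0002  0.0441] turn -0.0004
t: 62.35
eef_pos: [494.0, 158.9, 205.5]
tcp_rot: [3.141, -0.0, 0.716]
ft_force: [-1.3, 0.9, -3.7]
opening: 0.357
at [494.  158.9 205.5] rpy [ 3.1415e+00 -3.0000e-04  7.1570e-01] F [-1.3  0.9 -3.7] op 0.357 q6 1.04 t 62.4
shift [-0.0023  0.0002  0.1095] turn 0.0007
```

```bash
python3 -m pendant '[[[0,-0.0023,0,0.01,0],[0,-0.0023,0,0.03,0],[0,-0.0023,0,0.05,0],[0,-0.0023,0,0.07,0],[0,-0.0023,0,0.085,0],[0,-0.0023,0,0.1,0],[0,-0.0023,0,0.108,0],[0,-0.0023,0,0.1095,0]]]'; python3 -m pendant '[[[0,0,0,0.001,0],[0,0,0,0.001,0],[0.9,0,0,0.001,0],[0.9,0,0,0.001,0],[0.9,0,0,0.001,0],[0.9,0,0,0.001,0],[0.9,0,0,0.001,0],[0.9,0,0,0.001,0]]]';  python3 -c "
from kt import *
go(492.4,157.2,96,.715)
keytop('w23')"; python3 -m pendant '[[[0.9,0,0,-0.03,0],[0.9,0,0,-0.07,0],[0.9,0,0,-0.1,0],[0.9,0,0,-0.13,0],[0.9,0,0,-0.13,0],[0.9,0,0,-0.13,0],[0.9,0,0,-0.13,0],[0.9,0,0,-0.13,0]]]'
python3 - <<'E'
from h import *
go(445,11,215,3)
for n in("top","scene"):
    c=cam(n); w=cloud(c); hsv=cv2.cvtColor(c["image"],cv2.COLOR_BGR2HSV); H,S,V=[hsv[...,i].astype(int) for i in range(3)]
    def blob(name,hl,hh,smin,zl,zh,box):
        m=(H>=hl)&(H<=hh)&(S>smin)&(V>50)&(w[...,2]>zl)&(w[...,2]<zh)&(w[...,0]>box[0])&(w[...,0]<box[1])&(w[...,1]>box[2])&(w[...,1]<box[3])
        p=w[m]
        if len(p)<5: print(n,name,len(p)); return
        r=cv2.minAreaRect(p[:,:2].astype(np.float32))
        print(n,name,len(p),[np.round(x,1) for x in r])
    for nm,hl,hh,box in(("orange",5,17,(350,700,-100,100)),("blue",100,125,(350,700,-240,20)),("green",45,85,(350,700,-380,-130)),("yellow",22,35,(350,700,-600,-250))): blob(nm+" cups",hl,hh,120,40,75,box); blob(nm+" pad",hl,hh,120,110,150,box)
E
```

```text
t: 63.15
eef_pos: [491.9, 157.2, 95.0]
tcp_rot: [-3.141, 0.001, 0.716]
ft_force: [-0.2, 0.2, -2.1]
opening: 0.356
t: 63.95
eef_pos: [492.2, 157.4, 94.7]
tcp_rot: [-3.142, -0.0, 0.716]
ft_force: [-0.5, -0.7, 0.2]
opening: 0.805
at [492.2 157.4  94.7] rpy [-3.1415e+00 -1.0000e-04  7.1580e-01] F [-0.5 -0.7  0.2] op 0.805 q6 1.04 t 64.0
shift [-0.      0.0003 -0.0013] turn 0.0008
keytop z 135.23935154028692 ((493.2385559082031, 158.18846130371094), (33.41149139404297, 33.69634246826172), 40.436161041259766)
t: 64.8
eef_pos: [491.8, 157.3, 223.5]
tcp_rot: [-3.141, 0.002, 0.716]
ft_force: [0.3, 0.2, -0.0]
opening: 0.898
at [491.8 157.3 223.5] rpy [-3.1405e+00  1.6000e-03  7.1580e-01] F [ 0.3  0.2 -0. ] op 0.898 q6 1.04 t 64.8
shift [-0.1313  0.0797  0.0087] turn -2.2842
top orange cups 177 [array([454.3, -13.1]), array([ 55.9, 127. ]), np.float64(78.8)]
top orange pad 48 [array([462., -14.]), array([23.4, 80.1]), np.float64(77.1)]
top blue cups 176 [array([ 453.9, -129.6]), array([126.4,  55.3]), np.float64(14.6)]
top blue pad 175 [array([ 461.7, -127. ]), array([77.9, 23.6]), np.float64(1
[... 328 characters left out ...]
p.float64(6.7)]
scene orange cups 115 [array([460.2, -10.6]), array([ 56.6, 128.2]), np.float64(78.1)]
scene orange pad 79 [array([459. , -10.4]), array([25.4, 62.1]), np.float64(76.0)]
scene blue cups 173 [array([ 459.6, -128.3]), array([128.2,  54.7]), np.float64(14.1)]
scene blue pad 97 [array([ 457.7, -127.2]), array([63.7, 19.4]), np.float64(15.1)]
scene green cups 152 [array([ 447.3, -252.4]), array([130.4,  56.4]), np.float64(16.1)]
scene green pad 91 [array([ 445.5, -253. ]), array([66.6, 20.4]), np.float64(18.4)]
scene yellow cups 178 [array([ 434.5, -390.5]), array([135. ,  56.7]), np.float64(1.6)]
scene yellow pad 122 [array([ 434.5, -394.4]), array([66.6, 25.5]), np.float64(8.3)]
```

The key is home: its top reads 135.2, the same as at the start. The orange muffs have been knocked to about (457, −12), so I'm going there and measuring with the wrist camera.

```bash
python3 -c "
from h import *
go(457,-12,215,-.21)"; cat > pad.py <<'E'
from h import *
C=dict(orange=(5,17),blue=(100,125),green=(45,85),yellow=(22,35))
def pad(col,n):
    w,im=wlook(n); hsv=cv2.cvtColor(im,cv2.COLOR_BGR2HSV); H,S,V=[hsv[...,i].astype(int) for i in range(3)]
    a,b=C[col]; s=env.state()["eef_pos"]
    m=(H>=a)&(H<=b)&(S>110)&(V>50)&(np.hypot(w[...,0]-s[0],w[...,1]-s[1])<110)
    for nm,zl,zh in(("padtop",134,150),("pad",112,150),("cups",45,75)):
        p=w[m&(w[...,2]>zl)&(w[...,2]<zh)]
        if len(p)>10: print(col,nm,len(p),np.median(p[:,2]).round(1),[np.round(x,1) for x in cv2.minAreaRect(p[:,:2].astype(np.float32))])
E
python3 -m pendant '[[[0.6,0.0,0.04,0,0.1],[0.6,-0.03,0.07,0,0.2],[0.6,-0.06,0.1,0,0.3],[0.6,-0.1,0.1,0,0.4],[0.6,-0.135,0.105,0,0.5],[0.6,-0.137,0.105,0,0.65],[0.6,-0.137,0.105,0,0.8],[0.6,-0.137,0.105,0,0.926]]]'
python3 -c "
from pad import *
go(457,-12,215,-.21)"
```

```text
at [492.  157.3 223.8] rpy [-3.1408e+00  1.3000e-03  7.1580e-01] F [0.4 0.4 0.5] op 0.899 q6 1.04 t 64.9
shift [-0.1375  0.1048  0.0089] turn 0.9258
t: 65.7
eef_pos: [457.6, -12.1, 224.4]
tcp_rot: [-3.142, 0.0, -0.217]
ft_force: [-0.6, -0.8, 0.5]
opening: 0.599
at [457.6 -12.1 224.4] rpy [-3.1415e+00  4.0000e-04 -2.1700e-01] F [-0.6 -0.8  0.5] op 0.599 q6 1.62 t 65.7
shift [-0.0006  0.      0.0094] turn -0.007
```

```bash
python3 -c "
from pad import *
pad('orange','o1')
w=np.load('o1.npz')['w']
m=(w[...,2]>148)&(w[...,2]<164)&(w[...,0]>600)&(w[...,0]<720)&(w[...,1]>-190)&(w[...,1]<215)
p=w[m]
if len(p)>50:
    l=cv2.fitLine(p[:,:2].astype(np.float32),cv2.DIST_HUBER,0,.01,.01).ravel();print('bar',len(p),l,l[2]+(26-l[3])*l[0]/l[1])
"
```

```text
orange padtop 447 139.3 [array([454.8, -12.6]), array([23.8, 62.6]), np.float64(78.3)]
orange pad 526 139.0 [array([450.6, -11.7]), array([23.8, 72.2]), np.float64(78.6)]
orange cups 699 59.2 [array([455.4, -12.2]), array([ 58.4, 127.5]), np.float64(78.5)]
bar 2878 [ 8.9411698e-02 -9.9599475e-01  6.4326385e+02  1.1716243e+02] 651.44763
```

View pics/o1.png

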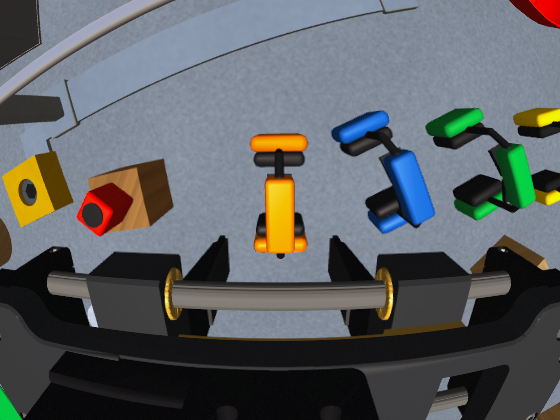

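```bash
python3 -c "
from h import *
go(455,-12.4,109,-.2025)"; python3 -m pendant '[[[0.6,-0.0022,0,0.03,-0.014],[0.6,-0.0022,0,0.06,-0.014],[0.6,-0.0022,0,0.09,-0.014],[0.6,-0.0022,0,0.11,-0.014],[0.6,-0.0022,0,0.115,-0.014],[0.6,-0.0022,0,0.115,-0.014],[0,-0.0022,0,0.115,-0.014],[0,-0.0022,0,0.115,-0.014]]]';python3 -m pendant '[[[0,0,0,0,0],[0,0,0,0,0],[0,0,0,0,0],[0,0,0,0,0],[0,0,0,0,0],[0,0,0,0,0],[0,0,0,0,0],[0,0,0,0,0]]]';python3 -m pendant '[[[0,0,0,-0.02,0],[0,0,0,-0.05,0],[0,0,0,-0.08,0],[0,0,0,-0.11,0],[0,0,0,-0.14,0],[0,0,0,-0.17,0],[0,0,0,-0.19,0],[0,0,0,-0.2,0]]]'; python3 -c "
from h import *
go(656.7-.1024*150,26.3+.9947*150,309,.1026)"
```

```text
at [457.6 -11.9 224.3] rpy [-3.1415e+00  6.0000e-04 -2.2350e-01] F [ 1.   0.4 -0.2] op 0.604 q6 1.62 t 65.8
shift [-0.0024  0.001   0.1153] turn -0.021
t: 66.55
eef_pos: [456.1, -11.3, 110.5]
tcp_rot: [-3.141, -0.002, -0.196]
ft_force: [0.1, -0.4, 0.2]
opening: 0.485
t: 67.35
eef_pos: [455.7, -11.3, 109.8]
tcp_rot: [-3.142, -0.0, -0.196]
ft_force: [-1.6, -1.5, 5.1]
opening: 0.249
t: 68.15
eef_pos: [455.8, -11.3, 311.0]
tcp_rot: [-3.141, -0.002, -0.196]
ft_force: [0.4, 0.0, -2.2]
opening: 0.252
at [455.8 -11.3 311. ] rpy [-3.1414e+00 -1.9000e-03 -1.9610e-01] F [ 0.4  0.  -2.2] op 0.252 q6 1.6 t 68.2
shift [ 0.1456 -0.2194  0.0023] turn -0.2987
```

```bash
python3 -m pendant '[[[0,0.02,-0.03,0,-0.04],[0,0.04,-0.06,0,-0.08],[0,0.06,-0.09,0,-0.12],[0,0.08,-0.12,0,-0.16],[0,0.1,-0.15,0,-0.2],[0,0.12,-0.18,0,-0.24],[0,0.14,-0.21,0,-0.28],[0,0.1456,-0.2194,0,-0.3]]]';  python3 -c "
from h import *
go(656.7-.1024*150,26.3+.9947*150,153,.1026)
w,im=wlook('b1')
m=(w[...,2]>153)&(w[...,2]<162)&(w[...,0]>600)&(w[...,0]<720)&(w[...,1]>-60)&(w[...,1]<90)
p=w[m];print(len(p))
if len(p)>50:
    l=cv2.fitLine(p[:,:2].astype(np.float32),cv2.DIST_HUBER,0,.01,.01).ravel();print('bar',l,np.median(p[:,2]),l[2]+(26-l[3])*l[0]/l[1],l[2]+(175-l[3])*l[0]/l[1])
"
```

```text
t: 68.95
eef_pos: [642.4, 177.6, 307.3]
tcp_rot: [-3.141, 0.002, 0.107]
ft_force: [0.4, -0.1, -2.7]
opening: 0.249
at [642.4 177.6 307.3] rpy [-3.1413e+00  2.4000e-03  1.0670e-01] F [ 0.4 -0.1 -2.7] op 0.249 q6 1.63 t 69.0
shift [-0.0009  0.002   0.1543] turn 0.0041
1549
bar [ 1.06034204e-01 -9.94362473e-01  6.57986084e+02  2.15528717e+01] 156.86812578301868 657.51184 641.62317
```

View pics/b1.png

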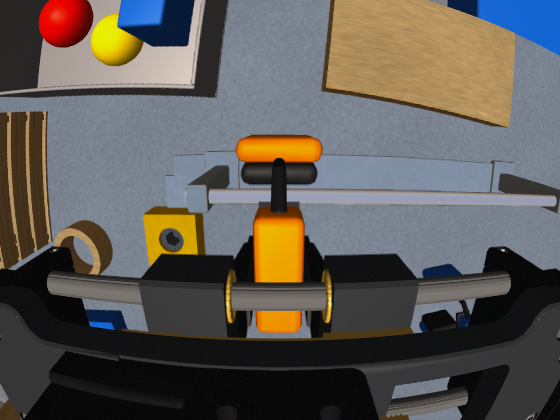

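```bash
python3 -m pendant '[[[0,0,0.002,0.02,0.004],[0,0,0.002,0.045,0.004],[0,0,0.002,0.07,0.004],[0,0,0.002,0.095,0.004],[0,0,0.002,0.12,0.004],[0,0,0.002,0.14,0.004],[0,0,0.002,0.15,0.004],[0,0,0.002,0.152,0.004]]]'; python3 -m pendant '[[[0,0,0,0.001,0],[0,0,0,0.001,0],[0.5,0,0,0.001,0],[0.5,0,0,0.001,0],[0.5,0,0,0.001,0],[0.5,0,0,0.001,0],[0.5,0,0,0.001,0],[0.5,0,0,0.001,0]]]'; python3 -m pendant '[[[0.5,0,0,-0.01,0],[0.5,0,0,-0.03,0],[0.5,0,0,-0.05,0],[0.5,0,0,-0.07,0],[0.5,0,0,-0.07,0],[0.5,0,0,-0.07,0],[0.5,0,0,-0.07,0],[0.5,0,0,-0.07,0]]]';python3 -c "
from pad import *
pad('orange','o2')
c=cam('scene');cv2.imwrite('pics/s2.png',cv2.resize(c['image'][180:320,200:420],None,fx=3.5,fy=3.5,interpolation=cv2.INTER_CUBIC))
go(457,-127.5,215,.25)"
```

```text
t: 69.8
eef_pos: [640.1, 172.6, 158.0]
tcp_rot: [3.141, 0.003, 0.099]
ft_force: [-9.7, -3.0, 13.3]
opening: 0.248
t: 70.6
eef_pos: [641.8, 173.2, 158.1]
tcp_rot: [-3.141, -0.002, 0.099]
ft_force: [-0.1, 0.5, 6.0]
opening: 0.502
t: 71.4
eef_pos: [641.0, 173.5, 225.6]
tcp_rot: [3.142, 0.002, 0.1]
ft_force: [0.2, 0.5, 0.2]
opening: 0.498
orange cups 46 66.9 [array([708.2, 177. ]), array([ 1.7, 48.8]), np.float64(3.5)]
at [641.2 173.5 225.9] rpy [-3.1416e+00  1.2000e-03  9.9700e-02] F [-0.3 -0.2  0. ] op 0.498 q6 1.64 t 71.5
shift [-0.2132  0.2812  0.0111] turn -0.1503
```

View pics/s2.png

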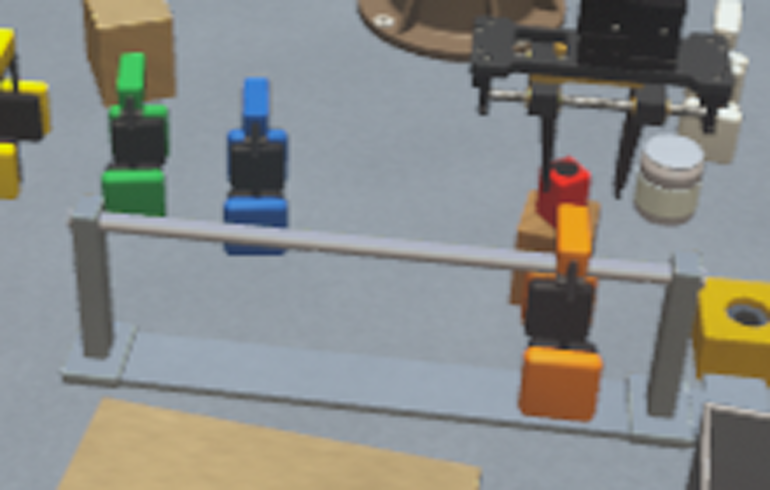

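Orange is hung on the bar. Next, blue.

```bash
python3 -m pendant '[[[0.6,-0.025,0.033,0,-0.02],[0.6,-0.05,0.066,0,-0.04],[0.6,-0.08,0.1,0,-0.06],[0.6,-0.11,0.14,0,-0.08],[0.6,-0.14,0.18,0,-0.1],[0.6,-0.17,0.22,0,-0.12],[0.6,-0.2,0.26,0,-0.15],[0.6,-0.2132,0.2812,0,-0.15]]]'; python3 -c "
from pad import *
go(457,-127.5,225,.25)
pad('blue','bl1')"
```

```text
t: 72.3
eef_pos: [455.3, -129.6, 226.6]
tcp_rot: [-3.142, 0.0, 0.249]
ft_force: [0.9, -0.0, 0.7]
opening: 0.598
at [ 455.3 -129.6  226.6] rpy [-3.1415e+00  5.0000e-04  2.4910e-01] F [ 0.9 -0.   0.7] op 0.598 q6 0.9 t 72.3
shift [ 0.0022 -0.0016  0.0016] turn -0.0009
blue padtop 2108 140.5 [array([ 454.5, -129.8]), array([62.9, 23.9]), np.float64(13.6)]
blue pad 2170 140.5 [array([ 449.6, -130.8]), array([73.1, 24. ]), np.float64(14.0)]
blue cups 1265 60.4 [array([ 454.6, -129.4]), array([127.4,  58.6]), np.float64(14.2)]
```

```bash
python3 -c "
from h import *
go(454.6,-129.6,110,.244)"; python3 -m pendant '[[[0.6,0,0,0.03,0],[0.6,0,0,0.06,0],[0.6,0,0,0.09,0],[0.6,0,0,0.1,0],[0.6,0,0,0.1,0],[0.6,0,0,0.1,0],[0.6,0,0,0.1,0],[0.6,0,0,0.1,0]]]';python3 -c "
from h import *
go(454.6,-129.6,110,.244)"
```

```text
at [ 455.  -131.2  226.6] rpy [3.1411e+00 7.0000e-04 2.4770e-01] F [ 0.5 -1.   0.2] op 0.604 q6 0.9 t 72.3
shift [ 1.000e-04 -1.700e-03  1.166e-01] turn 0.0037
t: 73.15
eef_pos: [457.7, -127.6, 127.6]
tcp_rot: [3.141, -0.002, 0.25]
ft_force: [1.5, -0.2, 0.1]
opening: 0.599
at [ 457.7 -127.6  127.6] rpy [ 3.1405e+00 -1.6000e-03  2.4990e-01] F [ 1.5 -0.2  0.1] op 0.599 q6 0.91 t 73.2
shift [-0.0035  0.0011  0.0176] turn 0.0059
```

```bash
python3 -m pendant '[[[0.6,-0.003,0.001,0.01,0.005],[0.6,-0.003,0.001,0.0175,0.005],[0,-0.003,0.001,0.0175,0.005],[0,-0.003,0.001,0.0175,0.005],[0,-0.003,0.001,0.0175,0.005],[0,-0.003,0.001,0.0175,0.005],[0,-0.003,0.001,0.0175,0.005],[0,-0.003,0.001,0.0175,0.005]]]';python3 -m pendant '[[[0,0,0,0,0],[0,0,0,0,0],[0,0,0,0,0],[0,0,0,0,0],[0,0,0,0,0],[0,0,0,0,0],[0,0,0,0,0],[0,0,0,0,0]]]';python3 -m pendant '[[[0,0,0,-0.02,0],[0,0,0,-0.05,0],[0,0,0,-0.08,0],[0,0,0,-0.11,0],[0,0,0,-0.14,0],[0,0,0,-0.17,0],[0,0,0,-0.2,0],[0,0,0,-0.2,0]]]'; python3 -c "
from h import *
go(657.2-.1024*50,26.3+.9947*50,309,.1026)"
```

```text
t: 73.95
eef_pos: [454.7, -129.2, 109.3]
tcp_rot: [3.141, -0.0, 0.245]
ft_force: [-0.1, 0.4, 1.0]
opening: 0.251
t: 74.75
eef_pos: [454.7, -129.2, 109.2]
tcp_rot: [3.141, -0.0, 0.245]
ft_force: [-0.4, 1.5, 5.6]
opening: 0.249
t: 75.55
eef_pos: [455.4, -129.6, 311.9]
tcp_rot: [3.138, -0.004, 0.245]
ft_force: [0.1, -0.4, -3.0]
opening: 0.25
at [ 455.4 -129.6  311.9] rpy [ 3.1385 -0.0039  0.2448] F [ 0.1 -0.4 -3. ] op 0.25 q6 0.91 t 75.5
shift [ 0.2407 -0.1518  0.0034] turn 0.1422
```

```bash
python3 -m pendant '[[[0,0.035,-0.022,0,0.02],[0,0.07,-0.044,0,0.04],[0,0.105,-0.066,0,0.06],[0,0.14,-0.088,0,0.08],[0,0.175,-0.11,0,0.1],[0,0.21,-0.132,0,0.12],[0,0.235,-0.148,0,0.142],[0,0.241,-0.152,0,0.142]]]'; python3 -m pendant '[[[0,0,0,0,0],[0,0,0,0,0],[0,0,0,0.02,0],[0,0,0,0.04,0],[0,0,0,0.06,0],[0,0,0,0.08,0],[0,0,0,0.1,0],[0,0,0,0.1,0]]]'; python3 -c "
from h import *
go(657.2-.1024*50,26.3+.9947*50,155,.1026)"
```

```text
t: 76.35
eef_pos: [652.5, 78.8, 306.2]
tcp_rot: [-3.141, 0.003, 0.104]
ft_force: [-0.3, 0.1, -2.4]
opening: 0.252
t: 77.15
eef_pos: [649.9, 75.4, 206.9]
tcp_rot: [-3.141, 0.004, 0.102]
ft_force: [-0.2, 0.0, -2.8]
opening: 0.253
at [649.9  75.4 206.9] rpy [-3.1413  0.0044  0.1017] F [-0.2  0.  -2.8] op 0.253 q6 1.48 t 77.2
shift [ 0.0025 -0.0004  0.0519] turn -0.0009
```

```bash
python3 -m pendant '[[[0,0.002,0,0.02,0],[0,0.002,0,0.035,0],[0,0.002,0,0.045,0],[0,0.002,0,0.048,0],[0,0.002,0,0.05,0],[0,0.002,0,0.051,0],[0,0.002,0,0.052,0],[0,0.002,0,0.052,0]]]'; python3 -m pendant '[[[0,0,0,0,0],[0.5,0,0,0,0],[0.5,0,0,0,0],[0.5,0,0,0,0],[0.5,0,0,0,0],[0.5,0,0,0,0],[0.5,0,0,0,0],[0.5,0,0,0,0]]]'; python3 -m pendant '[[[0.5,0,0,-0.01,0],[0.5,0,0,-0.03,0],[0.5,0,0,-0.05,0],[0.5,0,0,-0.07,0],[0.5,0,0,-0.07,0],[0.5,0,0,-0.07,0],[0.5,0,0,-0.07,0],[0.5,0,0,-0.07,0]]]';python3 -c "
from h import *
go(445,-252.2,225,.284)"
```

```text
t: 77.95
eef_pos: [653.9, 76.8, 158.1]
tcp_rot: [3.141, -0.001, 0.103]
ft_force: [-0.9, -1.4, 3.9]
opening: 0.254
t: 78.75
eef_pos: [654.2, 76.9, 158.2]
tcp_rot: [3.142, -0.002, 0.103]
ft_force: [-0.4, 0.5, 5.8]
opening: 0.495
t: 79.55
eef_pos: [653.2, 76.9, 226.0]
tcp_rot: [-3.141, 0.002, 0.103]
ft_force: [0.7, 0.5, 0.0]
opening: 0.5
at [653.2  76.9 226. ] rpy [-3.1413e+00  1.7000e-03  1.0280e-01] F [0.7 0.5 0. ] op 0.5 q6 1.48 t 79.5
shift [-0.2409  0.306   0.0014] turn -0.1812
```

Blue is released (my fingertips met the bar top at 158, so I'll grip 5 mm higher from here). Next, green.

```bash
python3 -m pendant '[[[0.6,-0.03,0.038,0,-0.02],[0.6,-0.06,0.076,0,-0.04],[0.6,-0.09,0.114,0,-0.06],[0.6,-0.12,0.152,0,-0.09],[0.6,-0.15,0.19,0,-0.12],[0.6,-0.18,0.228,0,-0.15],[0.6,-0.21,0.266,0,-0.18],[0.6,-0.241,0.306,0,-0.18]]]';  python3 -m pendant '[[[0.6,0,0,0,0],[0.6,0,0,0,0],[0.6,0,0,0,0],[0.6,0,0,0,0],[0.6,0,0,0,0],[0.6,0,0,0,0],[0.6,0,0,0,0],[0.6,0,0,0,0]]]'; python3 -c "
from pad import *
pad('green','g1')
go(445,-252.2,114,.284)
c=cam('top'); w=cloud(c); hsv=cv2.cvtColor(c['image'],cv2.COLOR_BGR2HSV); H,S,V=[hsv[...,i].astype(int) for i in range(3)]
for nm,(a,b) in C.items():
    m=(H>=a)&(H<=b)&(S>110)&(V>50)&(w[...,2]>165)&(w[...,2]<200)&(abs(w[...,0]-650)<60)&(w[...,1]<230)&(w[...,1]>-200)
    p=w[m]
    if len(p)>5: print(nm,len(p),np.median(p[:,2]),cv2.minAreaRect(p[:,:2].astype(np.float32)))
"
```

```text
t: 80.35
eef_pos: [444.2, -253.0, 226.7]
tcp_rot: [-3.141, 0.0, 0.284]
ft_force: [-0.0, -0.7, -0.3]
opening: 0.603
t: 81.15
eef_pos: [445.7, -251.5, 227.1]
tcp_rot: [-3.142, -0.0, 0.283]
ft_force: [-0.3, 0.5, 0.3]
opening: 0.6
green padtop 2082 140.5 [array([ 441.7, -253.9]), array([63.1, 23.8]), np.float64(17.0)]
green pad 2135 140.5 [array([ 437.6, -255.1]), array([71.6, 23.8]), np.float64(17.0)]
green cups 1258 60.4 [array([ 442.3, -254.2]), array([127.7,  58.7]), np.float64(16.2)]
at [ 445.6 -251.6  227.1] rpy [-3.1415e+00 -1.0000e-04  2.8310e-01] F [-0.  -0.5 -0.4] op 0.599 q6 0.64 t 81.2
shift [-0.0008  0.0004  0.1131] turn -0.0009
orange 83 181.7504209088553 ((642.3313598632812, 171.6620635986328), (72.63739013671875, 23.561735153198242), 5.8831305503845215)
blue 178 184.63044522625245 ((653.8712158203125, 76.32675170898438), (63.23274612426758, 23.310749053955078), 3.2193620204925537)
yellow 54 185.5113178734133 ((636.745361328125, 169.7107391357422), (49.28196716308594, 13.112776756286621), 1.9527137279510498)
```

```bash
python3 -m pendant '[[[0.6,-0.004,0.0013,0.03,-0.007],[0.6,-0.004,0.0013,0.06,-0.007],[0.6,-0.004,0.0013,0.09,-0.007],[0.6,-0.004,0.0013,0.108,-0.007],[0.6,-0.004,0.0013,0.1125,-0.007],[0.6,-0.004,0.0013,0.1125,-0.007],[0,-0.004,0.0013,0.1125,-0.007],[0,-0.004,0.0013,0.1125,-0.007]]]';python3 -m pendant '[[[0,0,0,0,0],[0,0,0,0,0],[0,0,0,0,0],[0,0,0,0,0],[0,0,0,0,0],[0,0,0,0,0],[0,0,0,0,0],[0,0,0,0,0]]]';python3 -m pendant '[[[0,0,0,-0.02,0],[0,0,0,-0.05,0],[0,0,0,-0.08,0],[0,0,0,-0.11,0],[0,0,0,-0.14,0],[0,0,0,-0.17,0],[0,0,0,-0.2,0],[0,0,0,-0.2,0]]]'; python3 -c "
from h import *
go(657.2+.1024*50,26.3-.9947*50,314,.1026)"
```

```text
t: 82.05
eef_pos: [442.5, -254.4, 115.6]
tcp_rot: [3.14, -0.001, 0.29]
ft_force: [0.8, -0.2, -0.1]
opening: 0.484
t: 82.85
eef_pos: [442.2, -254.2, 114.9]
tcp_rot: [3.141, -0.0, 0.29]
ft_force: [-1.2, 1.0, 6.2]
opening: 0.25
t: 83.65
eef_pos: [442.9, -254.7, 317.9]
tcp_rot: [3.137, -0.003, 0.29]
ft_force: [1.0, -0.5, -2.6]
opening: 0.25
at [ 442.9 -254.7  317.9] rpy [ 3.1371 -0.0034  0.2898] F [ 1.  -0.5 -2.6] op 0.25 q6 0.63 t 83.7
shift [ 0.2764 -0.1589  0.0041] turn 0.1872
```

```bash
python3 -m pendant '[[[0,0.037,-0.021,0,0.02],[0,0.075,-0.043,0,0.05],[0,0.112,-0.064,0,0.08],[0,0.15,-0.086,0,0.11],[0,0.187,-0.107,0,0.14],[0,0.225,-0.129,0,0.17],[0,0.26,-0.149,0,0.187],[0,0.2764,-0.159,0,0.187]]]'; python3 -m pendant '[[[0,0,0,0,0],[0,0,0,0,0],[0,0,0,0.02,0],[0,0,0,0.04,0],[0,0,0,0.06,0],[0,0,0,0.08,0],[0,0,0,0.1,0],[0,0,0,0.1,0]]]'; python3 -c "
from h import *
go(657.2+.1024*50,26.3-.9947*50,160,.1026)"
```

```text
t: 84.45
eef_pos: [662.9, -20.1, 312.4]
tcp_rot: [-3.141, 0.002, 0.104]
ft_force: [-0.2, -0.6, -1.6]
opening: 0.252
t: 85.25
eef_pos: [659.7, -23.8, 212.0]
tcp_rot: [-3.141, 0.005, 0.101]
ft_force: [-0.9, 0.2, -1.5]
opening: 0.253
at [659.7 -23.8 212. ] rpy [-3.1405  0.0048  0.1015] F [-0.9  0.2 -1.5] op 0.253 q6 1.33 t 85.2
shift [ 0.0029 -0.      0.052 ] turn -0.0011
```

```bash
python3 -m pendant '[[[0,0.002,0,0.02,0],[0,0.002,0,0.035,0],[0,0.002,0,0.045,0],[0,0.002,0,0.048,0],[0,0.002,0,0.05,0],[0,0.002,0,0.051,0],[0,0.002,0,0.052,0],[0,0.002,0,0.052,0]]]'; python3 -m pendant '[[[0,0,0,0,0],[0.5,0,0,0,0],[0.5,0,0,0,0],[0.5,0,0,0,0],[0.5,0,0,0,0],[0.5,0,0,0,0],[0.5,0,0,0,0],[0.5,0,0,0,0]]]'; python3 -m pendant '[[[0.5,0,0,-0.01,0],[0.5,0,0,-0.03,0],[0.5,0,0,-0.05,0],[0.5,0,0,-0.065,0],[0.5,0,0,-0.065,0],[0.5,0,0,-0.065,0],[0.5,0,0,-0.065,0],[0.5,0,0,-0.065,0]]]';python3 -c "
from h import *
go(434,-395,225,.1)"
```

```text
t: 86.05
eef_pos: [663.6, -22.5, 163.0]
tcp_rot: [3.142, -0.001, 0.103]
ft_force: [0.2, -0.1, -0.4]
opening: 0.254
t: 86.85
eef_pos: [663.5, -22.5, 162.6]
tcp_rot: [-3.142, -0.0, 0.103]
ft_force: [-0.2, 0.9, 0.2]
opening: 0.497
t: 87.65
eef_pos: [663.2, -22.5, 226.7]
tcp_rot: [-3.141, 0.001, 0.103]
ft_force: [0.0, 0.1, 0.2]
opening: 0.5
at [663.2 -22.5 226.7] rpy [-3.1412e+00  1.3000e-03  1.0280e-01] F [0.  0.1 0.2] op 0.5 q6 1.33 t 87.7
shift [-0.2662  0.347   0.0019] turn 0.0028
```

```bash
python3 -m pendant '[[[0.6,-0.028,0.036,0,0],[0.6,-0.056,0.073,0,0],[0.6,-0.084,0.11,0,0],[0.6,-0.112,0.146,0,0],[0.6,-0.14,0.182,0,0],[0.6,-0.168,0.219,0,0],[0.6,-0.196,0.255,0,0],[0.6,-0.21,0.274,0,0]]]'; python3 -m pendant '[[[0.6,-0.028,0.036,0,0],[0.6,-0.05,0.066,0,0],[0.6,-0.056,0.073,0,0],[0.6,-0.056,0.073,0,0],[0.6,-0.056,0.073,0,0],[0.6,-0.056,0.073,0,0],[0.6,-0.056,0.073,0,0],[0.6,-0.056,0.073,0,0]]]'; python3 -c "
from pad import *
pad('yellow','y1')
go(431.5,-397,115,.1)"
```

```text
t: 88.45
eef_pos: [480.8, -319.1, 227.1]
tcp_rot: [-3.141, 0.001, 0.101]
ft_force: [1.0, -0.1, 0.4]
opening: 0.599
t: 89.25
eef_pos: [435.0, -394.3, 227.7]
tcp_rot: [-3.142, -0.0, 0.104]
ft_force: [0.2, 0.4, -0.1]
opening: 0.598
yellow padtop 2056 140.5 [array([ 431.3, -397.2]), array([62. , 23.9]), np.float64(5.8)]
yellow pad 2129 140.5 [array([ 426.4, -397.7]), array([72.8, 23.9]), np.float64(5.8)]
yellow cups 1272 60.5 [array([ 431.8, -396.5]), array([126.9,  58.5]), np.float64(5.9)]
at [ 434.9 -394.5  227.6] rpy [-3.1415e+00 -1.0000e-04  1.0370e-01] F [ 0.  -0.  -0.1] op 0.598 q6 0.62 t 89.3
shift [-0.0037  0.0022  0.1126] turn 0.0037
```

```bash
python3 -m pendant '[[[0.6,-0.0037,0.0022,0.03,0],[0.6,-0.0037,0.0022,0.06,0],[0.6,-0.0037,0.0022,0.09,0],[0.6,-0.0037,0.0022,0.108,0],[0.6,-0.0037,0.0022,0.1125,0],[0.6,-0.0037,0.0022,0.1125,0],[0,-0.0037,0.0022,0.1125,0],[0,-0.0037,0.0022,0.1125,0]]]';python3 -m pendant '[[[0,0,0,0,0],[0,0,0,0,0],[0,0,0,0,0],[0,0,0,0,0],[0,0,0,0,0],[0,0,0,0,0],[0,0,0,0,0],[0,0,0,0,0]]]';python3 -m pendant '[[[0,0,0,-0.02,0],[0,0,0,-0.05,0],[0,0,0,-0.08,0],[0,0,0,-0.11,0],[0,0,0,-0.14,0],[0,0,0,-0.17,0],[0,0,0,-0.2,0],[0,0,0,-0.2,0]]]'; python3 -c "
from h import *
go(657.2+.1024*150,26.3-.9947*150,314,.1026)"
```

```text
t: 90.1
eef_pos: [431.4, -397.9, 116.2]
tcp_rot: [3.14, -0.001, 0.103]
ft_force: [-0.4, -0.7, 0.2]
opening: 0.482
t: 90.9
eef_pos: [431.1, -397.6, 115.4]
tcp_rot: [3.141, -0.0, 0.103]
ft_force: [-0.8, 1.2, 4.9]
opening: 0.253
t: 91.7
eef_pos: [431.7, -398.3, 318.6]
tcp_rot: [3.137, -0.003, 0.103]
ft_force: [-0.8, 0.9, -2.1]
opening: 0.252
at [ 431.7 -398.3  318.6] rpy [ 3.137  -0.0034  0.1028] F [-0.8  0.9 -2.1] op 0.252 q6 0.61 t 91.7
shift [ 0.2678 -0.2492  0.0043] turn 0.0002
```

```bash
python3 -m pendant '[[[0,0.035,-0.032,0,0],[0,0.07,-0.065,0,0],[0,0.105,-0.097,0,0],[0,0.14,-0.13,0,0],[0,0.175,-0.162,0,0],[0,0.21,-0.195,0,0],[0,0.244,-0.227,0,0],[0,0.268,-0.249,0,0]]]'; python3 -m pendant '[[[0,0,0,0,0],[0,0,0,0,0],[0,0,0,0,0],[0,0,0,0.02,0],[0,0,0,0.04,0],[0,0,0,0.06,0],[0,0,0,0.08,0],[0,0,0,0.1,0]]]'; python3 -c "
from h import *
go(657.2+.1024*150,26.3-.9947*150,161,.1026)"
```

```text
t: 92.5
eef_pos: [673.3, -119.7, 313.2]
tcp_rot: [-3.14, 0.002, 0.104]
ft_force: [-0.2, -1.0, -1.9]
opening: 0.253
t: 93.3
eef_pos: [671.3, -123.8, 214.5]
tcp_rot: [3.142, -0.0, 0.101]
ft_force: [-0.1, 0.4, -2.2]
opening: 0.251
at [ 671.3 -123.8  214.5] rpy [ 3.1415e+00 -1.0000e-04  1.0100e-01] F [-0.1  0.4 -2.2] op 0.251 q6 1.19 t 93.3
shift [ 0.0013 -0.0007  0.0535] turn -0.0016
```

Lower and release, then lift clear, retreat, and check everything.

```bash
python3 -m pendant '[[[0,0.001,0,0.02,0],[0,0.001,0,0.035,0],[0,0.001,0,0.045,0],[0,0.001,0,0.048,0],[0,0.001,0,0.05,0],[0,0.001,0,0.0515,0],[0,0.001,0,0.0525,0],[0,0.001,0,0.0525,0]]]'; python3 -m pendant '[[[0,0,0,0,0],[0.5,0,0,0,0],[0.5,0,0,0,0],[0.5,0,0,0,0],[0.5,0,0,0,0],[0.5,0,0,0,0],[0.5,0,0,0,0],[0.5,0,0,0,0]]]'; python3 -m pendant '[[[0.5,0,0,-0.01,0],[0.5,0,0,-0.03,0],[0.5,0,0,-0.06,0],[0.5,0,0,-0.09,0],[0.5,0,0,-0.13,0],[0.5,0,0,-0.13,0],[0.5,0,0,-0.13,0],[0.5,0,0,-0.13,0]]]';python3 -m pendant '[[[0.5,-0.03,0.02,0,0],[0.5,-0.07,0.04,0,0],[0.5,-0.11,0.06,0,0],[0.5,-0.15,0.08,0,0],[0.5,-0.19,0.1,0,0],[0.5,-0.22,0.11,0,0],[0.5,-0.22,0.11,0,0],[0.5,-0.22,0.11,0,0]]]'
python3 -c "
from pad import *
for n in('top','scene'):
    c=cam(n); w=cloud(c); hsv=cv2.cvtColor(c['image'],cv2.COLOR_BGR2HSV); H,S,V=[hsv[...,i].astype(int) for i in range(3)]
    for nm,(a,b) in C.items():
        for zl,zh in((165,200),(60,125)):
            m=(H>=a)&(H<=b)&(S>110)&(V>50)&(w[...,2]>zl)&(w[...,2]<zh)&(abs(w[...,0]-650)<100)&(w[...,1]<230)&(w[...,1]>-200)
            p=w[m]
            if len(p)>5: print(n,nm,zl,len(p),np.median(p[:,2]).round(1),[np.round(x,1) for x in cv2.minAreaRect(p[:,:2].astype(np.float32))])
    m=((H<8)|(H>172))&(S>140)&(w[...,2]>125)&(w[...,2]<145)&(abs(w[...,0]-496)<40)&(abs(w[...,1]-156)<40)
    p=w[m];print('grip',len(p),np.median(p[:,2]),cv2.minAreaRect(p[:,:2].astype(np.float32)))
    cv2.imwrite(f'pics/{n}9.png',c['image'])
c=cv2.imread('pics/scene9.png');cv2.imwrite('pics/fin.png',np.vstack([cv2.resize(c[150:330,130:470],(800,424),interpolation=cv2.INTER_CUBIC)]))
"
```

```text
t: 94.1
eef_pos: [673.2, -122.2, 163.0]
tcp_rot: [3.141, -0.001, 0.103]
ft_force: [0.4, -0.2, -1.4]
opening: 0.253
t: 94.9
eef_pos: [673.1, -122.3, 162.6]
tcp_rot: [-3.142, -0.0, 0.103]
ft_force: [0.4, 0.0, -0.3]
opening: 0.5
t: 95.7
eef_pos: [672.7, -122.2, 291.9]
tcp_rot: [-3.141, 0.001, 0.103]
ft_force: [0.2, -0.4, 0.1]
opening: 0.503
t: 96.5
eef_pos: [465.3, -254.5, 292.2]
tcp_rot: [-3.141, 0.0, 0.101]
ft_force: [0.0, -0.2, 0.1]
opening: 0.5
top orange 165 82 181.9 [array([642.5, 172.2]), array([71.2, 24.7]), np.float64(5.8)]
top orange 60 200 101.2 [array([643.9, 171.5]), array([127. ,  57.2]), np.float64(5.8)]
top blue 165 176 185.2 [array([654.3,  76.3]), array([63. , 23.6]), np.float64(3.2)]
top blue 60 172 105.5 [array([647.9,  76.6]), array([124.9,  55.3]), np.float64(6.5)]
top green 165 158 185.0 [array([663.1, -21.4]), array([61. , 23.1]), np.float64(2.5)]
top green 60 143 105.6 [array([657.9, -22.7]), array([123.3,  52.6]), np.float64(5.6)]
top yellow 165 241 184.8 [array([661.9,  21.6]), array([ 69.7, 312.8]), np.float64(5.7)]
top yellow 60 222 103.9 [array([ 669.5, -12
[... 308 characters left out ...]
), array([130.1,  57.1]), np.float64(5.5)]
scene blue 165 154 184.9 [array([657.4,  76.6]), array([63.7, 21.4]), np.float64(8.9)]
scene blue 60 303 88.0 [array([709.5,  82.4]), array([18. , 55.4]), np.float64(6.0)]
scene green 165 153 184.9 [array([668.7, -21.5]), array([63.3, 23.1]), np.float64(6.3)]
scene green 60 249 94.1 [array([718.6, -17.7]), array([18.6, 56.3]), np.float64(3.7)]
scene yellow 165 167 184.4 [array([ 676.5, -120.4]), array([65. , 23.6]), np.float64(7.3)]
scene yellow 60 321 88.8 [array([685. , -98.4]), array([ 55.6, 128.8]), np.float64(68.9)]
grip 66 133.53235594493697 ((499.1414489746094, 159.65927124023438), (30.701662063598633, 32.874610900878906), 31.593393325805664)
```

View pics/fin.png

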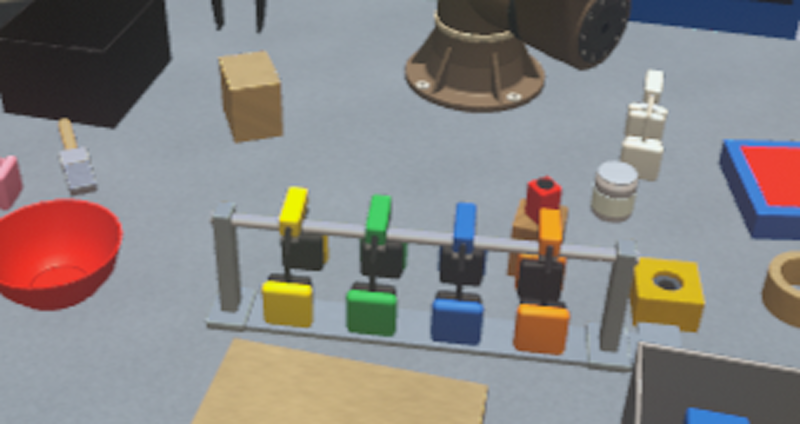

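All four are hanging, the key is home, and everything else is where it was. Handing in.

```bash
python3 -c "
from cell import env
print(env.state()['t']); env.job_done()"
```

```text
96.6
the job is handed in; nothing more can be done
```

I tightened the bolt to its stop, hung all four ear defenders on the bar, put the key back in its stand, and handed the job in at 96.6 s. No verdict was reported.

**What went wrong on the way**
- **Key pickup:** my first try lifted before the fingers had closed, so I repeated it.
- **Socket:** the key first went in 30° off and jammed at up to about 34 N. I pulled it out, turned it 30°, and it slid in freely to the floor.
- **Tightening:** I needed four strokes with regrasping. The torque then rose from about 0.15 to 0.6 Nm, but the key slipped round about 30° in the socket at the stop. I re-seated it and re-tightened until the torque climbed steeply to 0.59 Nm before taking the key out.
- **Orange pair:** it was knocked aside during the run, so I measured it again before picking it up.
- **First two hangings:** my fingertips touched the bar while placing orange and blue, with at most about 14 N. I gripped green and yellow 5 mm higher.

**Last checks**
- **Bolt:** two views of the socket put the hex at 15–16°, about 305–307° of turning. That fits the 5.6 stop only if the bolt started near 0.25, which is inferred; I could not read the bolt angle directly.
- **Ear defenders:** blue, green and yellow pad tops read about 185 mm, as expected when hung. Orange read 179–182 mm, likely because some of its pixels were sorted as yellow; a yellow-range reading of it earlier gave 185.5 mm. The final picture shows all four with one cup down each side.
- **Key:** its top is at about 135 mm, the same as at the start, so it is home in the stand.
- **Other things:** they look undisturbed in the picture, including the white and pink look-alikes. I did not measure them.

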